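# Hold the lid as a roof over an open culture dish

### The arm

A 6-joint arm with a two-finger parallel gripper is mounted at the origin on the work surface. World frame = base frame: x ahead of the robot, y to its left, z up, the work surface at z = 0. Lengths are in m, angles in rad, forces in N, time in s.
With the tool pointing down it reaches from about 0.325 to 0.775 m from the base axis. Payload 5.5 kg.
Tool frame: the origin (TCP) lies at the very end of the fingers, on their centre line; the grasp point (between the pads) lies 19 mm behind it (robot.tcp_to_grasp is the distance from the TCP to the grasp point, in m); z points along the fingers, y is the direction in which the jaws open and shut (so a half turn about z gives the same grasp; the last joint's range is limited). The gripper opens to 88 mm and grips with 3 to 60 N. Pads are 20 mm wide; open, the fingers measure 115 mm over their backs; the gripper's body (75 mm by 178 mm) begins 61 mm behind the grasp point.
Start: joints at [-1.385, 0.091, 1.231, -0, 1.82, -0.057], TCP at [0.144, -0.582, 0.223] pointing down, gripper open.
Joint ranges: [-2.87, 2.87], [-0.86, 2.18], [0.17, 2.46], [-1.51, 4.65], [0.06, 2.69], [-2.65, 2.65]. Speed limits (rad/s): [2.57, 2.57, 3.01, 3.14, 3.14, 3.14].

### API

Orientations are given as a unit quaternion [x, y, z, w].
In Python, from rig import robot gives the robot as it stands.
- The arm moves only by the tool apply_moves, never from a script. Its argument "commands" is a list of rows, each an object with "jaw": the opening, from 0 (shut) to 1 (fully open); "slide": the shift along the world's x, y, z scaled (see below), a list of three; "twist": the turn, a rotation vector about the world's x, y, z scaled (see below), a list of three. In form: [{"jaw": jaw, "slide": [x, y, z], "twist": [rx, ry, rz]}, ...]. A call has 1 to 12 rows; each row is the pose to reach, as a shift and turn from the pose measured when the call began; what a row does not reach only later rows make up. The controller multiplies each number of a shift by 200 mm and each number of a turn by 90 degrees. A row lasts 1/12 s, in which the tool goes at most 41.7 mm and 7.16 degrees, less where a joint would pass 70% of its speed; a pose out of reach is approached as far as the arm can. A call with a number of a shift or a turn outside -1 to 1 is refused whole. A call with a gripper value outside its range is refused whole. The fingers move at their own pace and stop on an object; "newtons" is the grip in N (left out, the last holds). Time passes only in rows, so rows that repeat a pose let the fingers close. It gives the time, the measured TCP pose, the force and the opening at its end, in the units of the state.
- robot.get_obs(): the state, without advancing time (a new reading comes with each control period).
- robot.capture(name): name is "side" or "top" or "wrist"; returns a dict with "pixels" (480x640x3 uint8, red, green, blue), "vertical_fov" (degrees; the focal length in pixels is half the picture's height over the tangent of half this angle, whatever the lens; pixels are square), "cx", "cy" (the principal point, pixels), "distortion" ([k1, k2, p1, p2, k3] as OpenCV has them; the pictures are not rectified), "R" (3x3) and "t" (3): a world point X has camera coordinates R X + t. Camera axes: x right, y down, z forward; pixel columns grow to the right and rows downward; lengths in m; the calibration is good to about 2 mm. A picture is of the moment at which its call begins. There is no depth.
- robot.close_job(): hands the job in, once; it reports no verdict.
Trained networks look in a picture, given as the dict that the camera call returned (one of the last four; its "shot" number tells which), for a name from the list of things; names that differ only in an ending like _2 or _b are one class to them, and where a whole thing is asked for, a point or a joint stands for the part that bears it (a point fixed in the world has none). Each returns a list of dicts, best first, with "score" (0 to 1); they miss things now and then, are a little off and sometimes report something else, mostly with a low value. They report only what shows in the picture. A call takes as long as a camera call. They do not tell look-alikes from the thing itself.
- robot.look_for(name, picture): "rect" ([centre column, centre row, width, height] in pixels, round what is visible of it).
- robot.cut_out(name, picture): "pixels" (480x640 bool, what is visible of it) and "rect" ([centre column, centre row, width, height] in pixels, round what is visible of it).
The state is a dict: "t": time; "qpos": joint angles; "qvel": joint speeds; "effort": joint torques, N m; "position": TCP position; "tool_rot": TCP orientation; "wrist_force": force on the tool from outside, world axes, zero at the start; "wrist_torque": the same for the moment, N m; "width": finger opening in m.
Only numpy, scipy, OpenCV 4.12 (cv2) and the standard library are available. Lean on these libraries where they do the work, as an engineer would, in place of code of your own. Each camera call takes 0.05 s, during which the arm holds its last target.

### The job

I am about to work on the leaf discs in the small open dish and want its lid held over it as a roof against dust. First take away the scalpel that lies across the dish and lay it down gently, flat in the free side of the white instrument tray, parallel to the forceps there and with its blade pointing the same way as their points. Then pick up the small lid that fits the dish (not the large one), bring it across clear of the tube rack and finish while still holding it, steady, level and centred over the dish, about 1 cm above the dish's rim and never touching the dish; leave the dish, the rack, the dish stack, the large lid and the other instruments where they are.

Things in the scene. Friction and masses are not known exactly. Their poses are not given: they have to be found in the camera images.
- dish: Small open round dish of clear glass with white filter paper and three green leaf discs inside; outer diameter 54 mm, 16 mm high, wall and floor 2 mm, 60 g, loose on the bench, between the tube rack and the tray. Origin: centre of its underside; z up. At the start the scalpel lies across its rim.
- scalpel: Scalpel, pale grey plastic handle and steel blade, 150 mm long, 30 g, lying flat across the dish's rim (underside 16 mm above the bench). Grip 12 mm wide (y), 8 mm high, x = -60 to +25 mm; neck 9 x 6 mm to x = 53 mm; thin blade to x = 90 mm. Origin: underside of the grip, at the balance point, within 12 mm of the dish's axis at the start; x points to the blade, z up. Lift it straight up: the dish is light.
- scalpel_tip (a point): Tip of the scalpel's blade, 90 mm along the scalpel's x from its origin and 4 mm above its underside.
- tray: Shallow white plastic instrument tray, fixed, 220 mm (its x) by 140 mm (its y), rim 15 mm high, floor and walls 2 mm thick, bead on the rim 4 mm wide. Origin: centre of its underside; x along its long side, away from the robot, y to the robot's left. Forceps and spatula lie in its -y half, points to +x; the +y half is free, its middle 30 mm to +y of the origin.
- forceps: Steel forceps lying in the tray, 140 mm long, up to 14 mm wide, 8 mm high, tail to its -x, points to its +x; about 18 mm to -y of the tray's origin. Origin: underside, middle of the length. Not to be moved.
- lid: Small clear glass lid of the dish, lying on the bench with its open side down on the far (left, +y) side of the tube rack: flat round cap, outer diameter 62 mm, 12 mm high, wall and top 2 mm thick, 30 g. Origin: centre of the rim plane (its underside); z up.
- big_lid: Large lid of the same glass for a bigger dish, lying near the small one, the two swapping places: 94 mm diameter, 14 mm high. Origin: centre of its underside. Not to be moved.
- rack: Pale plastic microtube rack, 225 mm (its x) by 67 mm (its y), holding capped tubes whose tops stand 46 mm above the bench, loose, 0.3 kg; it stands between the lids and the dish, long side pointing roughly away from the robot. Origin: centre of its underside.
- stack: Stack of four closed small dishes, 62 mm diameter, 68 mm high, one piece, standing beyond the dish, away from the robot. Origin: centre of its underside. Not to be moved.
- spatula: Thin steel spatula, 143 mm long, 9 mm wide, 4 mm high, in the tray on the far side of the forceps, about 45 mm to -y of the tray's origin. Origin: underside, near mid-length. Not to be moved.
Things that resemble listed ones, but are neither listed nor needed, are in the scene too. What is shaped like the lid but orange is not meant. What is shaped like the scalpel but purple is not meant.

How it is judged:
By the outcome, as a careful person would: the job done as asked, in the order asked, and still so for the second after the job is handed in, while the arm keeps its last pose, push and grip.
It also fails if it takes over 64 s, if anything falls off the work surface, if the arm or the gripper's body presses on something with over 40 N, if the wrist force passes 120 N, or if a joint passes its speed limit or range.

## Working session

There is one attempt and no reset: what is moved stays moved. The work goes in short steps, Python scripts to look and compute and a tool call to move; the robot and the scene stay as the last step left them, time stands still between calls to the robot, and variables do not carry over. Pictures are saved under pics/ and viewed, and the job is handed in when it is done.

Besides the shell and the picture viewer there is one more tool, called after "Emit:" as name(argument=value, ...) on one line, values as JSON. apply_moves: Moves the arm, as the interface text tells. Shifts and turns lie within -1 to 1; 1 stands for 200 mm of shift or 90 degrees of turn. Its arguments: {"type":"object","properties":{"commands":{"type":"array","items":{"type":"object","properties":{"jaw":{"type":"number"},"slide":{"type":"array","items":{"type":"number"}},"twist":{"type":"array","items":{"type":"number"}}}}},"newtons":{"type":"number"}},"required":["commands"]}

```bash
mkdir -p pics; cat > h.py <<'E'
import numpy as np, cv2, json, pickle
from rig import robot
def K(p):
    f=240/np.tan(np.radians(p["vertical_fov"])/2)
    return np.array([[f,0,p["cx"]],[0,f,p["cy"]],[0,0,1.]])
def save(p,name): cv2.imwrite(f"pics/{name}.png",p["pixels"][:,:,::-1])
def px2w(p,uv,z):
    uv=np.array(uv,float).reshape(-1,1,2)
    n=cv2.undistortPoints(uv,K(p),np.array(p["distortion"]))[:,0]
    R=np.array(p["R"]);t=np.array(p["t"]);C=-R.T@t
    d=np.c_[n,np.ones(len(n))]@R
    return C+d*((z-C[2])/d[:,2])[:,None]
def w2px(p,X):
    return cv2.projectPoints(np.array(X,float).reshape(-1,3),cv2.Rodrigues(np.array(p["R"]))[0],np.array(p["t"]),K(p),np.array(p["distortion"]))[0][:,0]
E
python3 - <<'E'
from h import *
np.set_printoptions(precision=4,suppress=True)
print(robot.get_obs())
for c in ["side","top","wrist"]:
    p=robot.capture(c); save(p,c+"0"); pickle.dump(p,open(c+"0.pkl","wb"))
    R=np.array(p["R"]);print(c,-R.T@np.array(p["t"]),R[2],p["vertical_fov"],p["distortion"])
    for n in ["dish","scalpel","tray","lid","big_lid","rack","stack","forceps"]:
        print(n,[(round(d["score"],2),np.round(d["rect"]).astype(int).tolist()) for d in robot.look_for(n,p)][:4])
print(robot.get_obs()["t"])
E
```

```text
{'t': 0.0, 'qpos': array([-1.3847,  0.0918,  1.2319, -0.    ,  1.8198, -0.0567]), 'qvel': array([ 0.0012, -0.0001, -0.0014,  0.0007, -0.0017, -0.0006]), 'effort': array([ -0.0005, -44.6455, -40.6446,   0.0699,   0.0295,  -0.0002]), 'position': array([ 0.1442, -0.5821,  0.2215]), 'tool_rot': array([ 0.9926,  0.1211, -0.0001, -0.001 ]), 'wrist_force': array([-0.6934, -0.8831, -0.5015]), 'wrist_torque': array([-0.0454, -0.0243, -0.0133]), 'width': 0.087783643840894}
side [ 0.3067 -0.8839  1.0034] [ 0.1243  0.6753 -0.7269] 46.399843964711835 [-0.1506  0.      0.      0.      0.    ]
dish [(0.62, [334, 264, 20, 23]), (0.6, [348, 170, 27, 19]), (0.51, [339, 213, 96, 48])]
scalpel [(0.64, [239, 364, 70, 20]), (0.52, [338, 265, 33, 39])]
tray [(0.97, [352, 352, 123, 81])]
lid [(0.9, [388, 177, 20, 23]), (0.81, [347, 172, 24, 15]), (0.66, [337, 146, 21, 16])]
big_lid [(0.6, [294, 170, 34, 28])]
rack [(0.76, [338, 211, 97, 43])]
stack [(0.58, [412, 226, 30, 38])]
forceps [(0.81, [350, 359, 59, 15])]
top [ 0.3928 -0.0113  0.913 ] [ 0.104   0.0244 -0.9943] 54.01557839099331 [-0.0115  0.      0.      0.      0.    ]
dish [(0.73, [362, 239, 27, 27])]
scalpel [(0.92, [480, 366, 11, 78]), (0.59, [370, 238, 68, 34])]
tray [(0.73, [488, 241, 87, 123])]
lid [(0.93, [221, 139, 32, 28]), (0.83, [146, 189, 36, 32]), (0.76, [198, 187, 35, 31])]
big_lid [(0.66, [184, 262, 45, 49])]
rack [(0.66, [278, 217, 48, 120])]
stack [(0.65, [330, 129, 32, 42])]
forceps [(0.69, [495, 242, 13, 70])]
wrist [ 0.2246 -0.5631  0.3837] [-0.2904 -0.0721 -0.9542] 66.36984254073991 [-0.0612  0.      0.      0.      0.    ]
dish []
scalpel [(0.75, [37, 52, 21, 103])]
tray []
lid []
big_lid []
rack []
stack []
forceps []
1.35
```

View pics/top0.png

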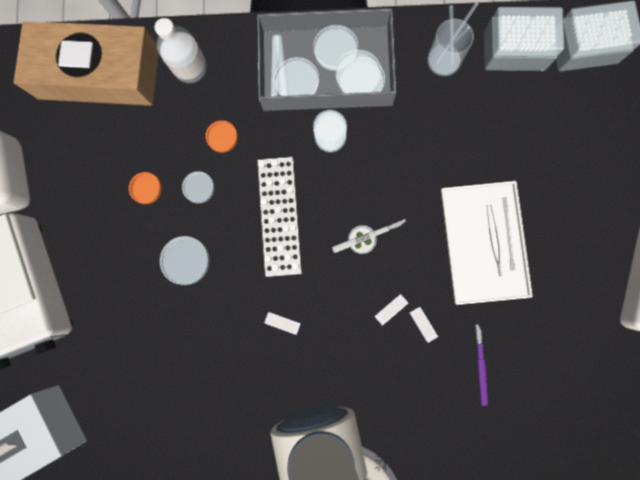

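View pics/side0.png

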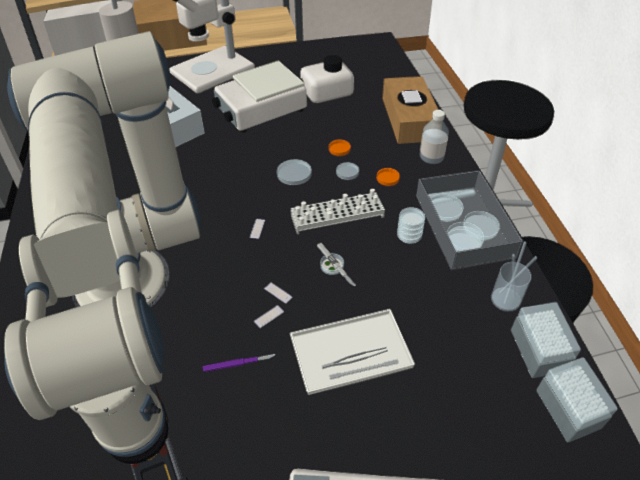

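```bash
python3 - <<'E'
import cv2
a=cv2.imread('pics/top0.png')
cv2.imwrite('pics/topzoomA.png',cv2.resize(a[190:290,310:450],None,fx=5.7,fy=5.7,interpolation=cv2.INTER_CUBIC))
cv2.imwrite('pics/topzoomB.png',cv2.resize(a[110:300,120:310],None,fx=3.1,fy=3.1,interpolation=cv2.INTER_CUBIC))
E
```

```text
(no output)
```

The top view shows the dish at (362,239) with the scalpel across it (blade to upper right, tip ≈(404,221)). It also shows the tray at (488,243), the small lid at (198,187), the big lid at (184,261), the orange lids to ignore, the rack at (279,217) and the stack at (330,130).

```bash
python3 - <<'E'
from h import *
np.set_printoptions(precision=4,suppress=True)
S=[]
for c in ["top","side"]:
    p=robot.capture(c)
    def m(n,near,z):
        b=[d for d in robot.cut_out(n,p)]
        b=[d for d in b if np.hypot(d["rect"][0]-near[0],d["rect"][1]-near[1])<18]
        if not b: print(c,n,"none");return
        d=b[0]; M=d["pixels"].astype(np.uint8); ys,xs=np.nonzero(M)
        cs=max(cv2.findContours(M,cv2.RETR_EXTERNAL,cv2.CHAIN_APPROX_NONE)[0],key=cv2.contourArea)[:,0]
        W=px2w(p,cs,z)[:,:2]
        (cx,cy),(w,h),a=cv2.minAreaRect((W*1000).astype(np.float32))
        e=cv2.minEnclosingCircle((W*1000).astype(np.float32))
        P=px2w(p,np.c_[xs,ys],z)[:,:2]; _,_,V=np.linalg.svd(P-P.mean(0),full_matrices=False); 
        print(c,n,round(d["score"],2),"rect",np.round([cx,cy,w,h,a],1),"circ",np.round(e[0],1),round(e[1],1),"mean",P.mean(0)*1000,"axisdeg",np.degrees(np.arctan2(V[0,1],V[0,0])))
    if c=="top": L=[("dish",(362,239),.016),("scalpel",(370,237),.021),("tray",(488,241),.015),("forceps",(495,242),.008),("lid",(198,187),.012),("rack",(278,217),.03),("stack",(330,129),.05),("spatula",(508,233),.004),("big_lid",(184,262),.014)]
    else: L=[("dish",(334,264),.016),("scalpel",(338,265),.021),("tray",(352,352),.015),("lid",(347,172),.012),("forceps",(350,359),.008)]
    for l in L: m(*l)
p=pickle.load(open("top0.pkl","rb"))
print("tip,tail",px2w(p,[[404.5,221],[334,249.5]],.02))
print("tray corners",px2w(p,[[443,188],[516,182],[531,297],[456,303]],.015))
E
```

```text
top dish 0.88 rect [480.1 -64.8  21.9  48.   19.4] circ [486.3 -62.7] 24.0 mean [493.5608 -59.6812] axisdeg -161.49926696501942
top scalpel 0.59 rect [495.8 -57.5  12.9 110.4  20.9] circ [495.5 -57.6] 55.2 mean [494.1375 -53.3233] axisdeg 110.02459031113273
top tray 0.75 rect [ 483.5 -294.8  225.3  147.4    4.2] circ [ 484.4 -294.2] 130.8 mean [ 481.5307 -293.117 ] axisdeg -175.82986397435516
top forceps 0.72 rect [ 445.5 -318.2   11.8   53.6   89.4] circ [ 445.5 -321.6] 26.8 mean [ 468.4439 -316.5883] axisdeg -173.98814519734208
top lid 0.89 rect [609.2 258.2  62.5  60.8  61.8] circ [609.4 257.8] 32.2 mean [608.9665 258.1384] axisdeg 48.22661896516567
top rack 0.78 rect [544.5  97.  226.7  68.1   3.1] circ [544.4  93.1] 115.9 mean [542.228   96.7751] axisdeg -176.98397751613828
top stack 0.8 rect [698.8  -5.   60.6  78.2  88.1] circ [699.1  -3.7] 39.7 mean [699.297   -5.4443] axisdeg -175.6281644496371
top spatula 0.49 rect [ 498.8 -342.6  142.4    8.9    1.9] circ [ 498.8 -342.8] 71.2 mean [ 501.214  -342.9236] axisdeg -177.80626457172062
top big_lid 0.8 rect [465.  284.4  94.3  96
[... 235 characters left out ...]
t [502.8 -73.   13.2 139.1  19.3] circ [503.4 -72.8] 69.6 mean [501.8721 -70.9167] axisdeg -70.6476451072791
side tray 0.95 rect [ 485.1 -297.7  225.9  151.8    4. ] circ [ 482.8 -299. ] 131.2 mean [ 483.0185 -298.7606] axisdeg -175.6792763227232
side lid 0.81 rect [609.6 254.7  72.1  60.4  77. ] circ [609.9 254.5] 37.1 mean [609.5505 254.2975] axisdeg -102.23491843446308
side forceps 0.52 rect [ 486.2 -314.3  137.3   18.8    5.1] circ [ 486.4 -316.3] 68.7 mean [ 482.6914 -314.7342] axisdeg -174.9232290970194
tip,tail [[ 0.5266 -0.1417  0.02  ]
 [ 0.4761 -0.0056  0.02  ]]
tray corners [[ 0.5893 -0.2195  0.015 ]
 [ 0.5963 -0.36    0.015 ]
 [ 0.3756 -0.3726  0.015 ]
 [ 0.3685 -0.2319  0.015 ]]
```

View pics/topzoomA.png

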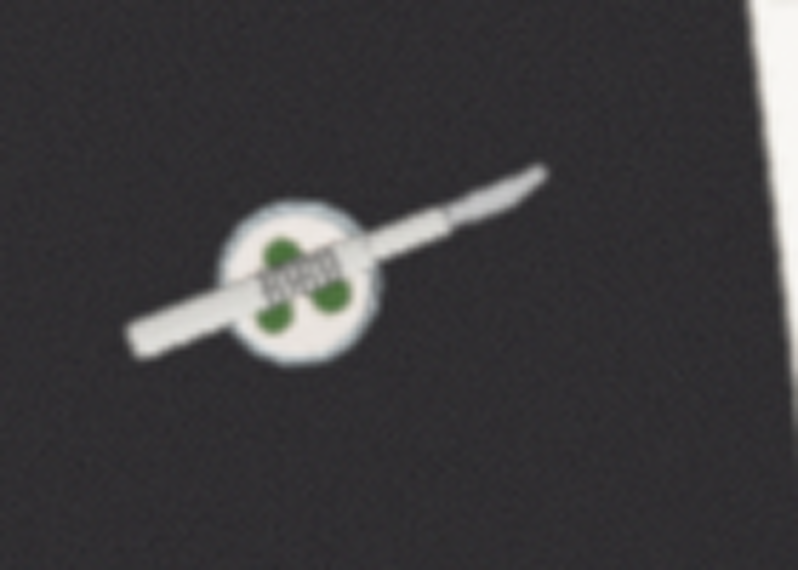

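View pics/topzoomB.png

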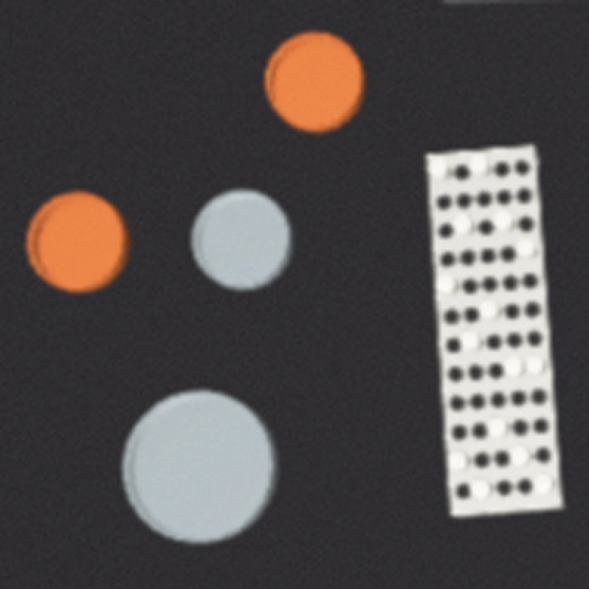

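Emit:
apply_moves(commands=[{"jaw": 1, "slide": [0.1, 0.15, 0], "twist": [0, 0, 0.06]}, {"jaw": 1, "slide": [0.2, 0.3, 0], "twist": [0, 0, 0.13]}, {"jaw": 1, "slide": [0.3, 0.45, 0], "twist": [0, 0, 0.2]}, {"jaw": 1, "slide": [0.4, 0.6, 0], "twist": [0, 0, 0.27]}, {"jaw": 1, "slide": [0.5, 0.75, 0], "twist": [0, 0, 0.34]}, {"jaw": 1, "slide": [0.6, 0.9, 0], "twist": [0, 0, 0.41]}])

```text
t: 2.65
position: [0.2648, -0.4009, 0.2227]
tool_rot: [0.902, 0.431, 0.0, 0.0]
wrist_force: [1.8, 0.3, -0.3]
width: 0.0876
```

Emit:
apply_moves(commands=[{"jaw": 1, "slide": [0.1, 0.15, 0], "twist": [0, 0, 0.06]}, {"jaw": 1, "slide": [0.2, 0.3, 0], "twist": [0, 0, 0.13]}, {"jaw": 1, "slide": [0.3, 0.45, 0], "twist": [0, 0, 0.2]}, {"jaw": 1, "slide": [0.4, 0.6, 0], "twist": [0, 0, 0.27]}, {"jaw": 1, "slide": [0.5, 0.75, 0], "twist": [0, 0, 0.34]}, {"jaw": 1, "slide": [0.6, 0.9, 0], "twist": [0, 0, 0.41]}])

```text
t: 3.15
position: [0.3854, -0.2193, 0.223]
tool_rot: [0.718, 0.697, 0.0, 0.001]
wrist_force: [0.1, 0.0, 0.7]
width: 0.0875
```

```bash
python3 - <<'E'
from h import *
for c in ["wrist","top","side"]:
    p=robot.capture(c); save(p,c+"1"); pickle.dump(p,open(c+"1.pkl","wb"))
E
```

```text
(no output)
```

View pics/wrist1.png

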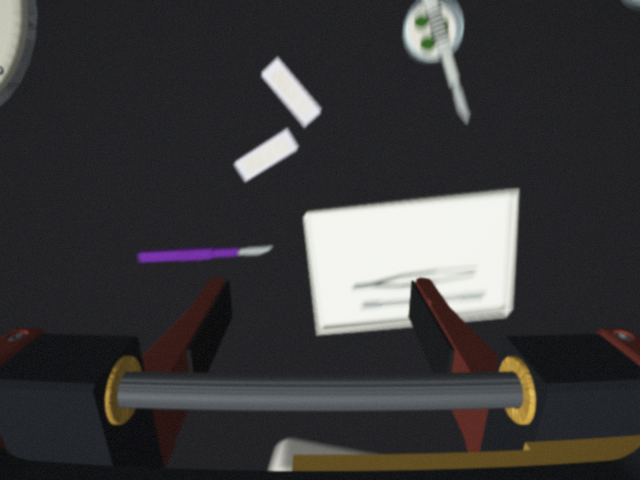

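The wrist view shows the tray with corners ≈(305,213), (518,190), (512,315), (318,333), and the forceps running from (356,286) to (475,270). The dish is at (433,28) with the scalpel tip at (466,122). I'll measure these with zoomed crops.

```bash
python3 - <<'E'
from h import *
np.set_printoptions(precision=4,suppress=True)
p=pickle.load(open("wrist1.pkl","rb"))
def show(n,uv,z): print(n,px2w(p,uv,z)[:,:2].tolist() if 0 else np.round(px2w(p,uv,z)[:,:2]*1000,1).tolist())
show("forceps tail,tip",[[356,286],[475,270]],.006)
show("spat",[[363,305],[484,295]],.004)
show("tray",[[305,213],[518,190],[512,315],[318,333]],.015)
show("tip, ",[[466,122],[440,40]],.02)
show("dish",[[433,28]],.016)
p=pickle.load(open("top1.pkl","rb"))
show("T forceps tail,tip",[[500,276],[491,206]],.006)
show("T spat",[[512.5,269],[505,198]],.004)
show("T tail,tip",[[334,249.8],[405,220.5]],.02)
show("T dish",[[362.6,239.6]],.016)
a=p["pixels"][:,:,::-1]
cv2.imwrite('pics/z_top.png',cv2.resize(a[175:310,435:540],None,fx=5,fy=5,interpolation=cv2.INTER_CUBIC)[:600])
w=pickle.load(open("wrist1.pkl","rb"))["pixels"][:,:,::-1]
cv2.imwrite('pics/z_w.png',cv2.resize(w[180:345,295:530],None,fx=3.4,fy=3.4,interpolation=cv2.INTER_CUBIC))
s=pickle.load(open("side1.pkl","rb"))["pixels"][:,:,::-1]
cv2.imwrite('pics/z_s.png',cv2.resize(s[230:300,290:380],None,fx=8,fy=8,interpolation=cv2.INTER_CUBIC))
E
```

```text
forceps tail,tip [[423.9, -315.7], [558.3, -300.8]]
spat [[432.2, -341.1], [573.2, -333.6]]
tray [[370.3, -227.1], [591.2, -209.0], [604.2, -355.0], [379.2, -369.7]]
tip,  [[528.9, -140.4], [499.9, -67.5]]
dish [[494.2, -56.4]]
T forceps tail,tip [[416.9, -320.4], [552.6, -312.1]]
T spat [[429.6, -345.8], [567.9, -340.8]]
T tail,tip [[475.6, -5.6], [527.5, -142.7]]
T dish [[493.8, -60.8]]
```

View pics/z_top.png

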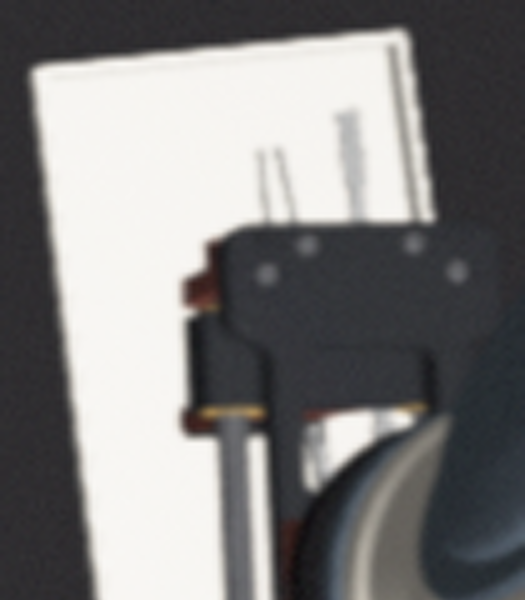

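View pics/z_w.png

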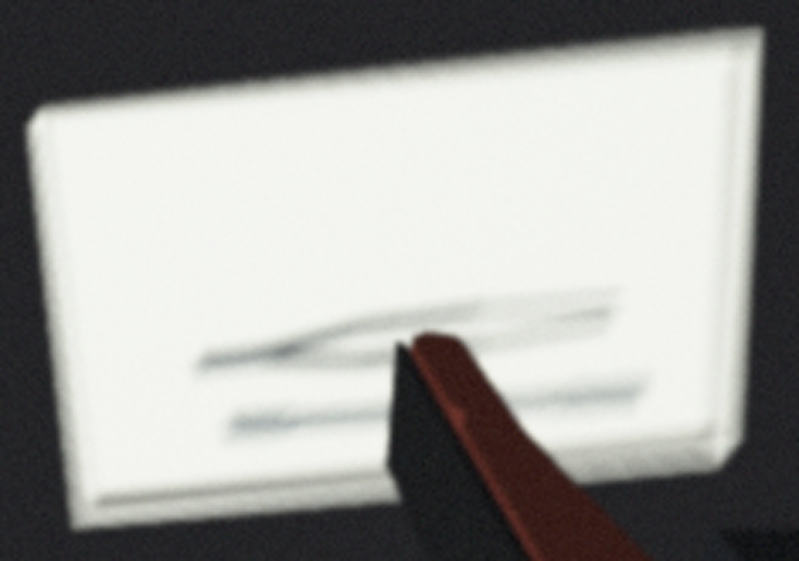

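View pics/z_s.png

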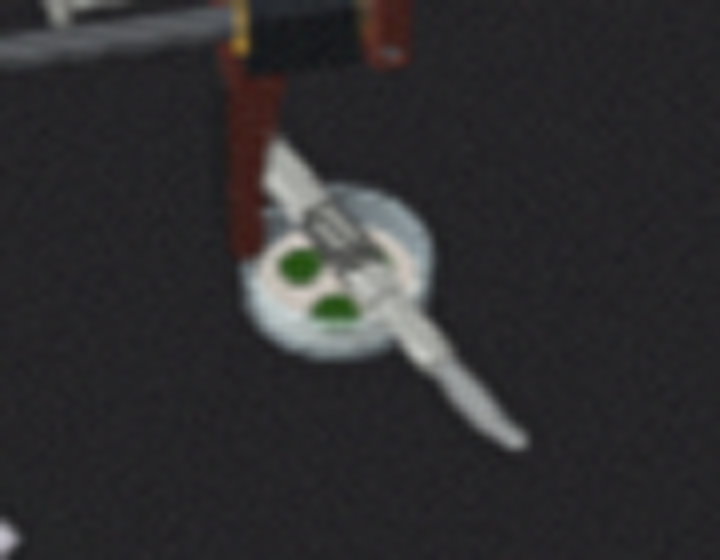

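```bash
python3 - <<'E'
from h import *
for n,(x0,x1,y0,y1),f in [("top0",(480,520,195,285),6.6),("side0",(310,405,335,385),8)]:
    p=pickle.load(open(n+".pkl","rb"))
    cv2.imwrite(f'pics/zf_{n}.png',cv2.resize(p["pixels"][y0:y1,x0:x1,::-1],None,fx=f,fy=f,interpolation=cv2.INTER_CUBIC))
E
```

```text
(no output)
```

View pics/zf_top0.png

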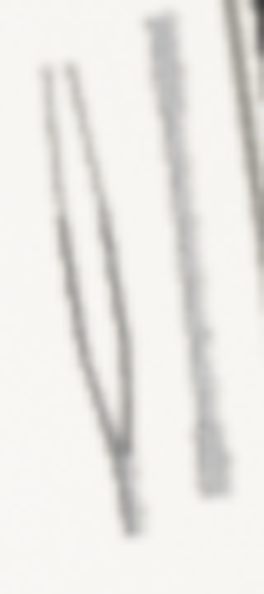

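View pics/zf_side0.png

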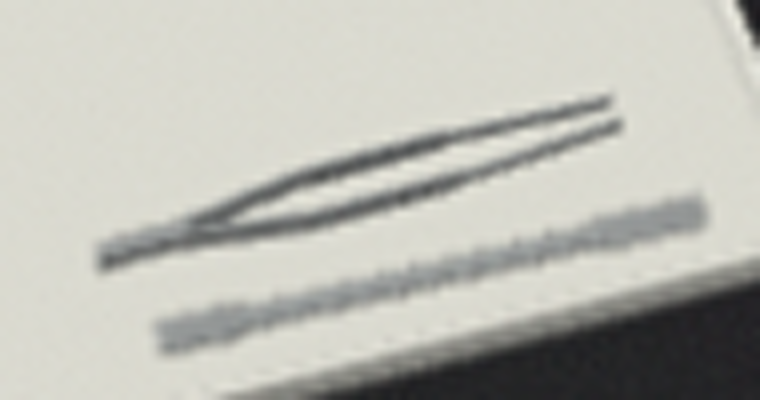

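```bash
python3 - <<'E'
from h import *
def f(n,o,s,a,b,z):
    p=pickle.load(open(n+".pkl","rb"))
    W=px2w(p,np.array([a,b])/s+np.array(o),z)[:,:2]*1000
    d=W[1]-W[0];print(n,W.round(1).tolist(),np.hypot(*d).round(1),"yaw",np.degrees(np.arctan2(d[1],d[0])).round(2))
f("top0",(480,195),6.6,(133,533),(58,68),.006)
f("top0",(480,195),6.6,(215,494),(160,16),.004)
f("side0",(310,335),8,(100,257),(617,112),.006)
f("side0",(310,335),8,(158,338),(706,213),.004)
f("side0",(310,335),8,(158,338),(706,213),.004)
# scalpel in side1 & top0
f("side1",(290,230),8,(268,158),(524,442),.02)
f("top0",(310,190),5.7,(137,342),(545,170),.02)
p=pickle.load(open("side1.pkl","rb"))
print("side dish rim", px2w(p,np.array([[341,256]])/8+[290,230],.012)*1000)
E
```

```text
top0 [[417.4, -320.8], [554.1, -307.9]] 137.4 yaw 5.35
top0 [[428.0, -345.8], [569.0, -339.5]] 141.2 yaw 2.57
side0 [[419.1, -321.1], [558.3, -307.8]] 139.8 yaw 5.46
side0 [[428.7, -345.6], [572.6, -340.5]] 144.0 yaw 2.03
side0 [[428.7, -345.6], [572.6, -340.5]] 144.0 yaw 2.03
side1 [[484.6, -23.2], [532.1, -142.0]] 128.0 yaw -68.2
top0 [[475.2, -5.6], [528.8, -144.0]] 148.4 yaw -68.82
side dish rim [[498.8038043  -58.06774865  12.        ]]
```

Emit:
apply_moves(commands=[{"jaw": 0.45, "slide": [0.14, 0.2, -0.06], "twist": [0, 0, 0.06]}, {"jaw": 0.45, "slide": [0.28, 0.4, -0.18], "twist": [0, 0, 0.12]}, {"jaw": 0.45, "slide": [0.42, 0.6, -0.32], "twist": [0, 0, 0.18]}, {"jaw": 0.45, "slide": [0.5, 0.72, -0.46], "twist": [0, 0, 0.23]}, {"jaw": 0.45, "slide": [0.555, 0.79, -0.58], "twist": [0, 0, 0.252]}, {"jaw": 0.45, "slide": [0.555, 0.79, -0.615], "twist": [0, 0, 0.252]}, {"jaw": 0.45, "slide": [0.555, 0.79, -0.615], "twist": [0, 0, 0.252]}])

```text
t: 3.88
position: [0.495, -0.0596, 0.0939]
tool_rot: [0.567, 0.824, -0.001, -0.004]
wrist_force: [-0.5, 0.2, -0.8]
width: 0.0447
```

```bash
python3 - <<'E'
from h import *
np.set_printoptions(precision=4,suppress=True)
o=robot.get_obs();print(o["position"],o["tool_rot"],o["width"],o["wrist_force"])
for c in ["wrist","side","top"]:
    p=robot.capture(c); save(p,c+"2"); pickle.dump(p,open(c+"2.pkl","wb"))
E
```

```text
[ 0.495  -0.0596  0.0939] [ 0.5667  0.8239 -0.0013 -0.0039] 0.04467479172141823 [-0.5028  0.2349 -0.7585]
```

View pics/wrist2.png

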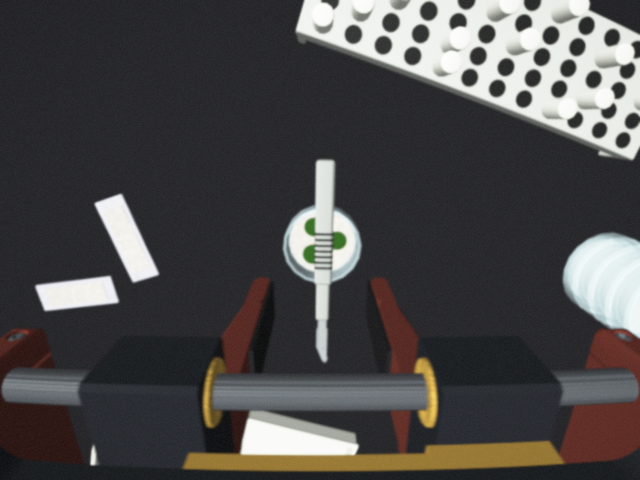

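View pics/side2.png

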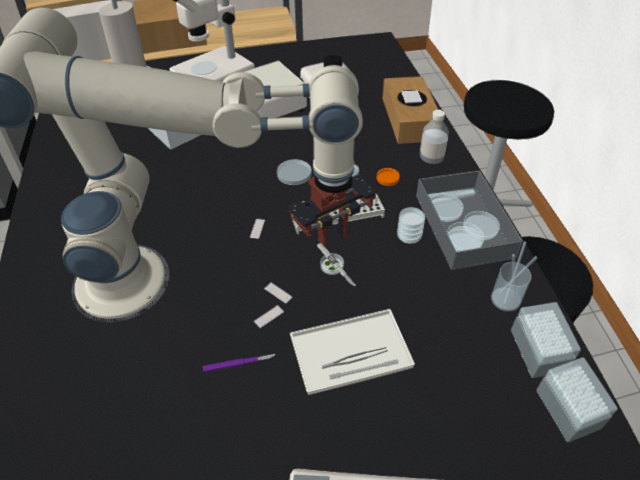

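```bash
python3 - <<'E'
from h import *
np.set_printoptions(precision=4,suppress=True)
o=robot.get_obs();print(o["position"],o["tool_rot"],o["wrist_force"],o["qvel"])
p=pickle.load(open("wrist2.pkl","rb"))
W=px2w(p,[[325,160],[322,361]],.022)[:,:2]*1000;d=W[1]-W[0]
print(W,np.hypot(*d),np.degrees(np.arctan2(d[1],d[0])),"origin",W[0]+60*d/np.hypot(*d))
# axis through the handle mid-lines
W=px2w(p,[[325,165],[324,230],[322.5,280]],.024)[:,:2]*1000;print("handle",W)
print("dish",px2w(p,[[322,244]],.016)*1000)
print("grasp centre proj",w2px(p,[[*o["position"][:2],.024],[*o["position"][:2],o["position"][2]]]))
a=p["pixels"][140:380,200:440,::-1]
cv2.imwrite('pics/z2.png',cv2.resize(a,None,fx=2.5,fy=2.5,interpolation=cv2.INTER_CUBIC))
E
```

```text
[ 0.4967 -0.0626  0.1009] [0.5677 0.8232 0.     0.0007] [-0.6399 -0.4065  0.7174] [-0.0122 -0.0235 -0.0231  0.0025 -0.0012 -0.0002]
[[ 476.1596   -2.9851]
 [ 527.4419 -141.6113]] 147.80754168609622 -69.69896051900446 origin [496.9768 -59.2581]
handle [[477.1892  -5.6889]
 [491.8041 -45.2741]
 [503.6964 -78.9096]]
dish [[494.9988 -57.2488  16.    ]]
grasp centre proj [[321.4771 255.7475]
 [321.1983 311.9588]]
```

View pics/z2.png

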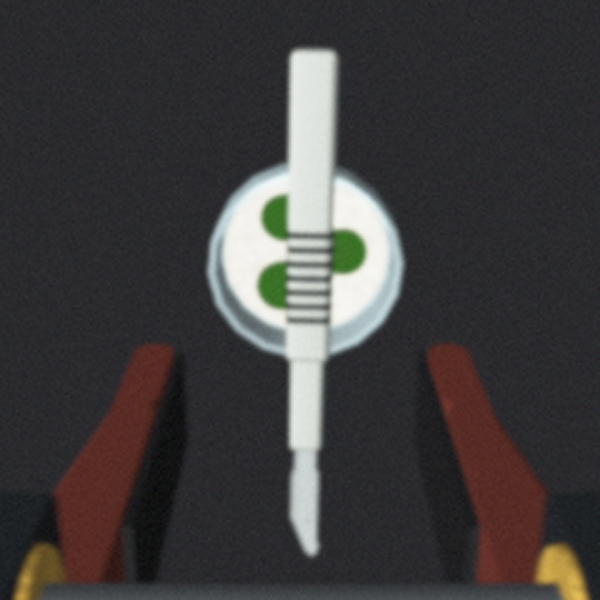

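Emit:
apply_moves(commands=[{"jaw": 0.4, "slide": [0, 0.01, -0.08], "twist": [0, 0, 0]}, {"jaw": 0.4, "slide": [0, 0.01, -0.17], "twist": [0, 0, 0]}, {"jaw": 0.4, "slide": [0, 0.01, -0.25], "twist": [0, 0, 0]}, {"jaw": 0.4, "slide": [0, 0.01, -0.31], "twist": [0, 0, 0]}, {"jaw": 0.4, "slide": [0, 0.01, -0.35], "twist": [0, 0, 0]}, {"jaw": 0.4, "slide": [0, 0.01, -0.35], "twist": [0, 0, 0]}, {"jaw": 0.4, "slide": [0, 0.01, -0.35], "twist": [0, 0, 0]}])

```text
t: 4.62
position: [0.4969, -0.0614, 0.0317]
tool_rot: [0.568, 0.823, 0.0, 0.001]
wrist_force: [0.7, 0.3, -0.0]
width: 0.0351
```

```bash
python3 - <<'E'
from h import *
np.set_printoptions(precision=4,suppress=True)
for i in range(4):
    p=robot.capture("wrist");o=robot.get_obs();print(o["t"],o["position"],o["tool_rot"],o["wrist_force"],o["width"])
save(p,"wrist3")
E
```

```text
4.6667 [ 0.4973 -0.0612  0.0322] [0.568  0.823  0.0004 0.0016] [-0.1876  0.2744  0.1564] 0.03516567738888289
4.7167 [ 0.4975 -0.0611  0.0324] [0.5679 0.8231 0.0005 0.0018] [ 0.2653  0.2797 -0.3055] 0.03507624855482362
4.7667 [ 0.4975 -0.061   0.0323] [0.5678 0.8231 0.0005 0.0018] [ 0.7004 -0.8761 -0.4299] 0.03510606990991448
4.8167 [ 0.4974 -0.0609  0.0321] [0.5678 0.8232 0.0004 0.0017] [ 0.817  -1.1026  0.4195] 0.03505731010599828
```

View pics/wrist3.png

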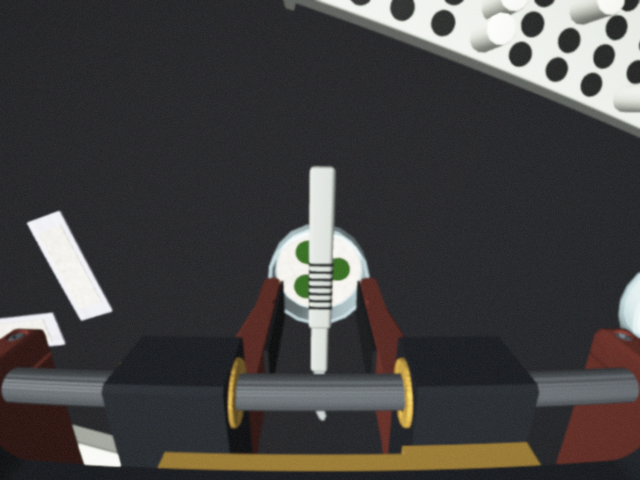

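The scalpel is centred between the fingers, with the grip at (321,285). I'll go down 14 mm and close.

Emit:
apply_moves(commands=[{"jaw": 0.4, "slide": [0, 0, -0.02], "twist": [0, 0, 0]}, {"jaw": 0.4, "slide": [0, 0, -0.04], "twist": [0, 0, 0]}, {"jaw": 0.4, "slide": [0, 0, -0.06], "twist": [0, 0, 0]}, {"jaw": 0.4, "slide": [0, 0, -0.07], "twist": [0, 0, 0]}, {"jaw": 0.4, "slide": [0, 0, -0.07], "twist": [0, 0, 0]}, {"jaw": 0.4, "slide": [0, 0, -0.07], "twist": [0, 0, 0]}, {"jaw": 0.4, "slide": [0, 0, -0.07], "twist": [0, 0, 0]}])

```text
t: 5.4
position: [0.4974, -0.0608, 0.0181]
tool_rot: [0.568, 0.823, 0.0, 0.002]
wrist_force: [0.2, -0.0, 0.1]
width: 0.0347
```

Emit:
apply_moves(commands=[{"jaw": 0.3, "slide": [0, 0, 0], "twist": [0, 0, 0]}, {"jaw": 0.22, "slide": [0, 0, 0], "twist": [0, 0, 0]}, {"jaw": 0.18, "slide": [0, 0, 0], "twist": [0, 0, 0]}, {"jaw": 0.14, "slide": [0, 0, 0], "twist": [0, 0, 0]}, {"jaw": 0.1, "slide": [0, 0, 0], "twist": [0, 0, 0]}, {"jaw": 0.05, "slide": [0, 0, 0], "twist": [0, 0, 0]}, {"jaw": 0.0, "slide": [0, 0, 0], "twist": [0, 0, 0]}, {"jaw": 0.0, "slide": [0, 0, 0], "twist": [0, 0, 0]}, {"jaw": 0.0, "slide": [0, 0, 0], "twist": [0, 0, 0]}], newtons=20)

```text
t: 6.15
position: [0.4975, -0.0608, 0.0182]
tool_rot: [0.568, 0.823, 0.0, 0.002]
wrist_force: [-0.3, -0.1, 0.8]
width: 0.0117
```

```bash
python3 - <<'E'
from h import *
np.set_printoptions(precision=4,suppress=True)
for i in range(2):
    p=robot.capture("wrist");o=robot.get_obs();print(o["t"],o["position"],o["tool_rot"],o["wrist_force"],o["width"])
save(p,"wrist4")
E
```

```text
6.2 [ 0.4975 -0.0608  0.0182] [0.5677 0.8232 0.0004 0.0017] [-0.0915  0.154   0.9972] 0.011852254101317234
6.25 [ 0.4975 -0.0608  0.0182] [0.5677 0.8232 0.0004 0.0017] [ 0.0074 -1.6488 -0.5553] 0.01146644524264582
```

View pics/wrist4.png

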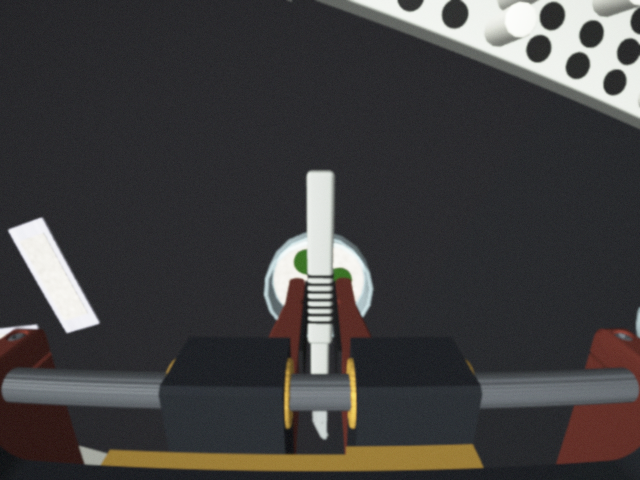

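Gripped, with the opening at 11.7 mm on a 12 mm handle. I'll lift straight up, slowly at first.

Emit:
apply_moves(commands=[{"jaw": 0, "slide": [0, 0, 0.01], "twist": [0, 0, 0]}, {"jaw": 0, "slide": [0, 0, 0.03], "twist": [0, 0, 0]}, {"jaw": 0, "slide": [0, 0, 0.06], "twist": [0, 0, 0]}, {"jaw": 0, "slide": [0, 0, 0.12], "twist": [0, 0, 0]}, {"jaw": 0, "slide": [0, 0, 0.2], "twist": [0, 0, 0]}, {"jaw": 0, "slide": [0, 0, 0.29], "twist": [0, 0, 0]}, {"jaw": 0, "slide": [0, 0, 0.37], "twist": [0, 0, 0]}, {"jaw": 0, "slide": [0, 0, 0.42], "twist": [0, 0, 0]}, {"jaw": 0, "slide": [0, 0, 0.42], "twist": [0, 0, 0]}])

```text
t: 7.0
position: [0.499, -0.0611, 0.106]
tool_rot: [0.568, 0.823, 0.002, 0.004]
wrist_force: [0.5, 0.7, -0.8]
width: 0.0117
```

```bash
python3 - <<'E'
from h import *
np.set_printoptions(precision=4,suppress=True)
for c in ["wrist","side","top"]:
    p=robot.capture(c);o=robot.get_obs();save(p,c+"5");pickle.dump(p,open(c+"5.pkl","wb"))
print(o["t"],o["position"],o["tool_rot"],o["wrist_force"],o["width"])
p=pickle.load(open("side5.pkl","rb"))
cv2.imwrite('pics/z5.png',cv2.resize(p["pixels"][150:300,270:420,::-1],None,fx=4,fy=4,interpolation=cv2.INTER_CUBIC))
E
```

```text
7.15 [ 0.4972 -0.0608  0.1016] [0.5677 0.8232 0.0002 0.0013] [-0.0812  0.461  -0.9279] 0.011574611188130732
```

View pics/wrist5.png

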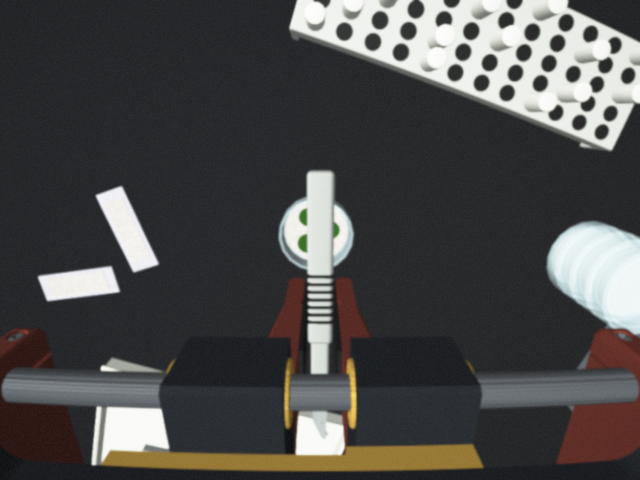

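View pics/z5.png

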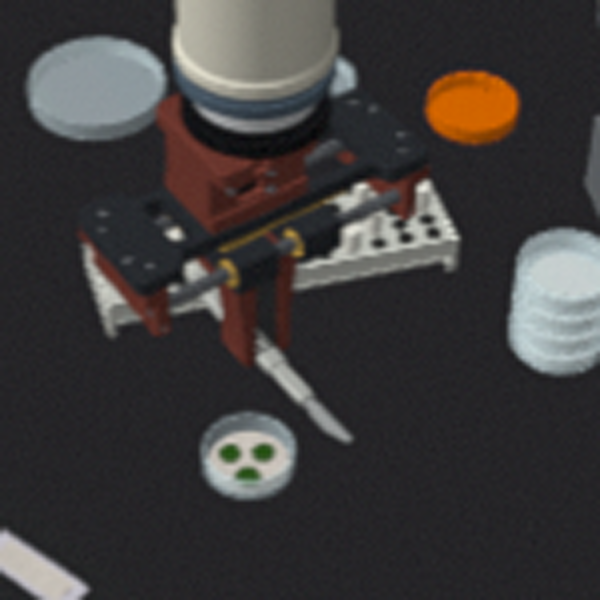

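The scalpel is lifted level. It sits at the same wrist pixels as before the lift, and the dish stayed in place. I'll carry it to the tray now.

Emit:
apply_moves(commands=[{"jaw": 0, "slide": [-0.01, -0.04, 0.02], "twist": [0, 0, 0.04]}, {"jaw": 0, "slide": [-0.02, -0.1, 0.03], "twist": [0, 0, 0.11]}, {"jaw": 0, "slide": [-0.03, -0.18, 0.04], "twist": [0, 0, 0.18]}, {"jaw": 0, "slide": [-0.05, -0.27, 0.04], "twist": [0, 0, 0.25]}, {"jaw": 0, "slide": [-0.07, -0.37, 0.04], "twist": [0, 0, 0.32]}, {"jaw": 0, "slide": [-0.08, -0.47, 0.04], "twist": [0, 0, 0.39]}, {"jaw": 0, "slide": [-0.1, -0.57, 0.03], "twist": [0, 0, 0.46]}, {"jaw": 0, "slide": [-0.11, -0.67, 0.02], "twist": [0, 0, 0.53]}, {"jaw": 0, "slide": [-0.12, -0.76, 0.01], "twist": [0, 0, 0.6]}, {"jaw": 0, "slide": [-0.13, -0.84, 0], "twist": [0, 0, 0.67]}, {"jaw": 0, "slide": [-0.14, -0.92, 0], "twist": [0, 0, 0.74]}, {"jaw": 0, "slide": [-0.15, -0.97, 0], "twist": [0, 0, 0.8]}])

```text
t: 8.15
position: [0.4661, -0.2558, 0.0996]
tool_rot: [-0.027, 1.0, 0.002, -0.0]
wrist_force: [0.1, -0.6, 0.6]
width: 0.0111
```

```bash
python3 - <<'E'
from h import *
np.set_printoptions(precision=4,suppress=True)
for c in ["side","top","wrist"]:
    p=robot.capture(c);save(p,c+"6");pickle.dump(p,open(c+"6.pkl","wb"))
for i in range(2): robot.capture("top")
o=robot.get_obs()
print(o["t"],o["position"],o["tool_rot"],o["wrist_force"],o["width"],o["qpos"])
q=o["tool_rot"];print("jaw yaw",2*np.degrees(np.arctan2(q[1],q[0]))-90)
E
```

```text
8.4 [ 0.467  -0.2541  0.1007] [-0.0232  0.9997  0.0016  0.0004] [-0.5902  0.0369 -1.5105] 0.012093100079888152 [-0.5643 -0.0821  1.62    0.0031  1.6048 -2.1815]
jaw yaw 92.6619889786603
```

View pics/wrist6.png

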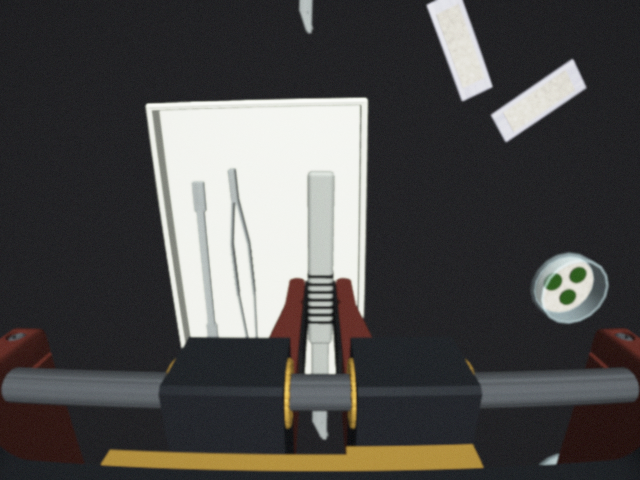

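View pics/side6.png

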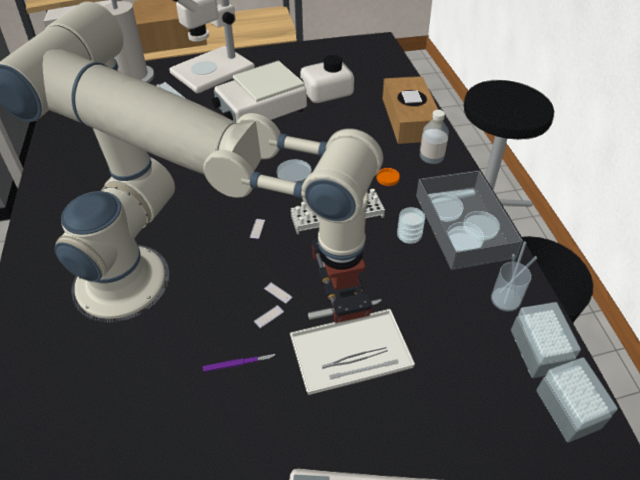

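Emit:
apply_moves(commands=[{"jaw": 0, "slide": [0, -0.03, -0.06], "twist": [0, 0, 0.015]}, {"jaw": 0, "slide": [0, -0.065, -0.13], "twist": [0, 0, 0.031]}, {"jaw": 0, "slide": [0, -0.065, -0.2], "twist": [0, 0, 0.031]}, {"jaw": 0, "slide": [0, -0.065, -0.27], "twist": [0, 0, 0.031]}, {"jaw": 0, "slide": [0, -0.065, -0.32], "twist": [0, 0, 0.031]}, {"jaw": 0, "slide": [0, -0.065, -0.35], "twist": [0, 0, 0.031]}, {"jaw": 0, "slide": [0, -0.065, -0.36], "twist": [0, 0, 0.031]}, {"jaw": 0, "slide": [0, -0.065, -0.36], "twist": [0, 0, 0.031]}, {"jaw": 0, "slide": [0, -0.065, -0.36], "twist": [0, 0, 0.031]}, {"jaw": 0, "slide": [0, -0.065, -0.36], "twist": [0, 0, 0.031]}])

```text
t: 9.23
position: [0.4675, -0.2673, 0.0298]
tool_rot: [-0.048, 0.999, 0.001, 0.001]
wrist_force: [-0.1, -0.1, -0.4]
width: 0.0117
```

```bash
python3 - <<'E'
from h import *
np.set_printoptions(precision=4,suppress=True)
for c in ["side","top","wrist"]:
    p=robot.capture(c);save(p,c+"7");pickle.dump(p,open(c+"7.pkl","wb"))
o=robot.get_obs()
print(o["t"],o["position"],o["tool_rot"],o["wrist_force"],o["width"],o["qpos"])
q=o["tool_rot"];print("jaw yaw",2*np.degrees(np.arctan2(q[1],q[0]))-90)
E
```

```text
9.3833 [ 0.4674 -0.2673  0.0295] [-0.0475  0.9989  0.0012  0.0009] [ 0.0949 -0.4809 -0.9737] 0.012257935723812601 [-0.5847 -0.0246  1.6929  0.003   1.4733 -2.2509]
jaw yaw 95.44938753789071
```

View pics/wrist7.png

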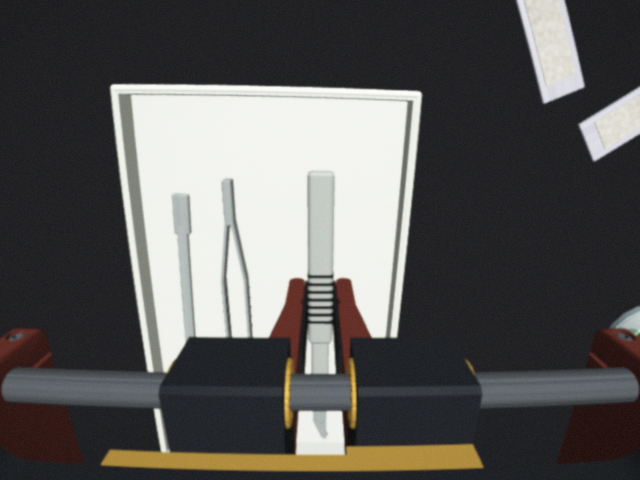

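The scalpel is over the free half, parallel to the forceps and clear of the walls. I'll lower it gently.

Emit:
apply_moves(commands=[{"jaw": 0, "slide": [0, 0, -0.02], "twist": [0, 0, 0]}, {"jaw": 0, "slide": [0, 0, -0.05], "twist": [0, 0, 0]}, {"jaw": 0, "slide": [0, 0, -0.08], "twist": [0, 0, 0]}, {"jaw": 0, "slide": [0, 0, -0.1], "twist": [0, 0, 0]}, {"jaw": 0, "slide": [0, 0, -0.11], "twist": [0, 0, 0]}, {"jaw": 0, "slide": [0, 0, -0.115], "twist": [0, 0, 0]}, {"jaw": 0, "slide": [0, 0, -0.12], "twist": [0, 0, 0]}, {"jaw": 0, "slide": [0, 0, -0.123], "twist": [0, 0, 0]}, {"jaw": 0, "slide": [0, 0, -0.125], "twist": [0, 0, 0]}, {"jaw": 0, "slide": [0, 0, -0.125], "twist": [0, 0, 0]}, {"jaw": 0, "slide": [0, 0, -0.125], "twist": [0, 0, 0]}])

```text
t: 10.3
position: [0.4674, -0.2674, 0.0047]
tool_rot: [-0.047, 0.999, 0.001, 0.001]
wrist_force: [-0.6, 0.5, -0.1]
width: 0.0117
```

```bash
python3 - <<'E'
from h import *
np.set_printoptions(precision=4,suppress=True)
for i in range(3):
    robot.capture("wrist");o=robot.get_obs();print(o["t"],o["position"],o["wrist_force"],o["wrist_torque"])
E
```

```text
10.35 [ 0.4674 -0.2673  0.0047] [-0.4655  0.0848  0.0422] [ 0.0684 -0.1163 -0.0655]
10.4 [ 0.4674 -0.2673  0.0047] [ 0.0592 -0.0894 -0.6374] [ 0.0356 -0.0919  0.0226]
10.45 [ 0.4674 -0.2673  0.0047] [-0.2511  0.1431 -0.46  ] [ 0.0528 -0.1358  0.031 ]
```

Half a millimetre is left. I'll touch down, then open slowly.

Emit:
apply_moves(commands=[{"jaw": 0, "slide": [0, 0, -0.0015], "twist": [0, 0, 0]}, {"jaw": 0, "slide": [0, 0, -0.003], "twist": [0, 0, 0]}, {"jaw": 0, "slide": [0, 0, -0.003], "twist": [0, 0, 0]}, {"jaw": 0.14, "slide": [0, 0, -0.003], "twist": [0, 0, 0]}, {"jaw": 0.17, "slide": [0, 0, -0.003], "twist": [0, 0, 0]}, {"jaw": 0.22, "slide": [0, 0, -0.003], "twist": [0, 0, 0]}, {"jaw": 0.26, "slide": [0, 0, -0.003], "twist": [0, 0, 0]}, {"jaw": 0.26, "slide": [0, 0, -0.003], "twist": [0, 0, 0]}, {"jaw": 0.26, "slide": [0, 0, -0.003], "twist": [0, 0, 0]}])

```text
t: 11.2
position: [0.4674, -0.2673, 0.004]
tool_rot: [-0.048, 0.999, 0.001, 0.001]
wrist_force: [-0.2, 0.0, 0.1]
width: 0.0229
```

Emit:
apply_moves(commands=[{"jaw": 0.26, "slide": [0, 0, 0.02], "twist": [0, 0, 0]}, {"jaw": 0.26, "slide": [0, 0, 0.06], "twist": [0, 0, 0]}, {"jaw": 0.26, "slide": [0, 0, 0.13], "twist": [0, 0, 0]}, {"jaw": 0.26, "slide": [0, 0, 0.25], "twist": [0, 0, 0]}, {"jaw": 0.4, "slide": [0, 0, 0.4], "twist": [0, 0, 0]}, {"jaw": 0.6, "slide": [0, 0, 0.55], "twist": [0, 0, 0]}, {"jaw": 0.8, "slide": [0, 0, 0.7], "twist": [0, 0, 0]}, {"jaw": 1, "slide": [0, 0, 0.75], "twist": [0, 0, 0]}])

```text
t: 11.87
position: [0.4689, -0.2683, 0.1605]
tool_rot: [-0.048, 0.999, -0.001, 0.004]
wrist_force: [0.7, 0.1, 1.0]
width: 0.046
```

```bash
python3 - <<'E'
from h import *
np.set_printoptions(precision=4,suppress=True)
for c in ["side","top","wrist"]:
    p=robot.capture(c);save(p,c+"8");pickle.dump(p,open(c+"8.pkl","wb"))
o=robot.get_obs()
print(o["t"],o["position"],o["tool_rot"],o["wrist_force"],o["width"])
p=pickle.load(open("side8.pkl","rb"))
cv2.imwrite('pics/z8.png',cv2.resize(p["pixels"][230:410,270:430,::-1],None,fx=3.3,fy=3.3,interpolation=cv2.INTER_CUBIC))
E
```

```text
12.0167 [ 0.4677 -0.2676  0.1547] [-0.0475  0.9989  0.0006  0.0017] [ 0.7485 -0.246  -0.5053] 0.05787531228195506
```

View pics/wrist8.png

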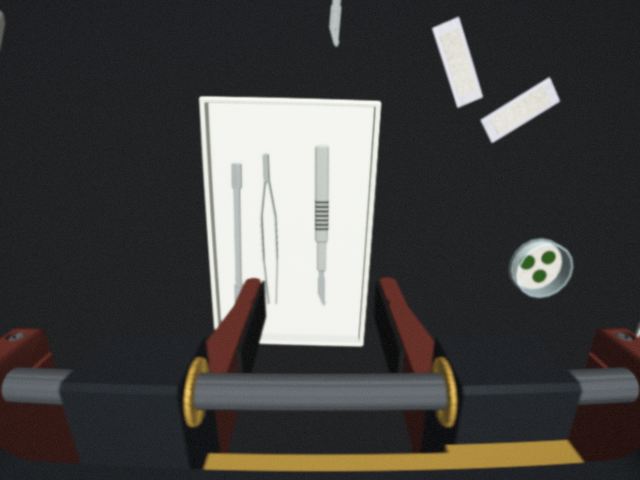

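View pics/z8.png

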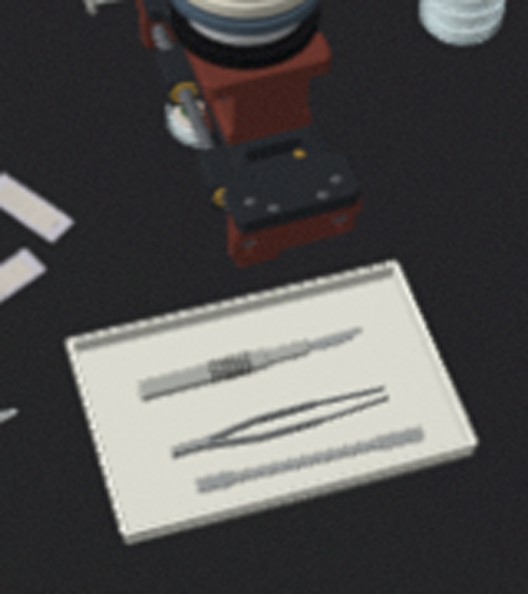

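The scalpel lies flat in the free half (wrist view (322,225)), parallel to the forceps and pointing the same way. Next is the small lid at ≈(0.609, 0.257), carried high over the rack.

Emit:
apply_moves(commands=[{"jaw": 1, "slide": [0.03, 0.1, 0.03], "twist": [0, 0, -0.04]}, {"jaw": 1, "slide": [0.07, 0.25, 0.06], "twist": [0, 0, -0.1]}, {"jaw": 1, "slide": [0.11, 0.42, 0.08], "twist": [0, 0, -0.16]}, {"jaw": 1, "slide": [0.16, 0.6, 0.08], "twist": [0, 0, -0.22]}, {"jaw": 1, "slide": [0.2, 0.78, 0.08], "twist": [0, 0, -0.28]}, {"jaw": 1, "slide": [0.25, 0.95, 0.08], "twist": [0, 0, -0.34]}])

```text
t: 12.52
position: [0.5168, -0.0756, 0.1679]
tool_rot: [0.22, 0.975, 0.0, -0.0]
wrist_force: [-0.2, -0.0, 0.1]
width: 0.0877
```

Emit:
apply_moves(commands=[{"jaw": 1, "slide": [0.05, 0.17, 0], "twist": [0, 0, -0.06]}, {"jaw": 1, "slide": [0.1, 0.34, 0], "twist": [0, 0, -0.12]}, {"jaw": 1, "slide": [0.15, 0.5, 0], "twist": [0, 0, -0.18]}, {"jaw": 1, "slide": [0.2, 0.66, 0], "twist": [0, 0, -0.24]}, {"jaw": 1, "slide": [0.24, 0.82, 0], "twist": [0, 0, -0.3]}, {"jaw": 1, "slide": [0.28, 0.95, 0], "twist": [0, 0, -0.36]}])

```text
t: 13.02
position: [0.5718, 0.1167, 0.1645]
tool_rot: [0.485, 0.874, -0.001, -0.002]
wrist_force: [0.4, 0.1, 0.3]
width: 0.0879
```

Emit:
apply_moves(commands=[{"jaw": 1, "slide": [0.04, 0.15, 0], "twist": [0, 0, -0.03]}, {"jaw": 1, "slide": [0.08, 0.32, 0], "twist": [0, 0, -0.06]}, {"jaw": 1, "slide": [0.13, 0.48, 0], "twist": [0, 0, -0.09]}, {"jaw": 1, "slide": [0.17, 0.62, -0.04], "twist": [0, 0, -0.12]}, {"jaw": 1, "slide": [0.186, 0.7, -0.12], "twist": [0, 0, -0.132]}, {"jaw": 1, "slide": [0.186, 0.7, -0.22], "twist": [0, 0, -0.132]}, {"jaw": 1, "slide": [0.186, 0.7, -0.22], "twist": [0, 0, -0.132]}, {"jaw": 1, "slide": [0.186, 0.7, -0.22], "twist": [0, 0, -0.132]}])

```text
t: 13.68
position: [0.6072, 0.2561, 0.1163]
tool_rot: [0.573, 0.82, -0.004, -0.004]
wrist_force: [0.1, -0.0, -1.0]
width: 0.088
```

```bash
python3 - <<'E'
from h import *
np.set_printoptions(precision=4,suppress=True)
for c in ["side","top","wrist"]:
    p=robot.capture(c);save(p,c+"9");pickle.dump(p,open(c+"9.pkl","wb"))
o=robot.get_obs()
print(o["t"],o["position"],o["tool_rot"],o["wrist_force"],o["width"])
for d in robot.cut_out("lid",p):
    M=d["pixels"].astype(np.uint8)
    cs=max(cv2.findContours(M,cv2.RETR_EXTERNAL,cv2.CHAIN_APPROX_NONE)[0],key=cv2.contourArea)[:,0]
    for z in (0,.012):
        W=px2w(p,cs,z)[:,:2]*1000; e=cv2.minEnclosingCircle(W.astype(np.float32)); print(d["score"],d["rect"],z,e)
p=pickle.load(open("top9.pkl","rb"));s=pickle.load(open("side9.pkl","rb"))
cv2.imwrite('pics/z9t.png',cv2.resize(p["pixels"][200:280,320:400,::-1],None,fx=7,fy=7,interpolation=cv2.INTER_CUBIC))
cv2.imwrite('pics/z9s.png',cv2.resize(s["pixels"][225:305,290:380,::-1],None,fx=7,fy=7,interpolation=cv2.INTER_CUBIC))
E
```

```text
13.8333 [0.6093 0.2561 0.1214] [ 0.5733  0.8193 -0.0004 -0.002 ] [0.5083 0.1394 0.2774] 0.08770507375523508
0.88 [379.1, 92.2, 85.8, 90.0] 0 ((614.3403930664062, 366.9364318847656), 32.646507263183594)
0.88 [379.1, 92.2, 85.8, 90.0] 0.012 ((612.9345092773438, 365.4930725097656), 31.255403518676758)
0.7 [416.9, 318.6, 71.6, 71.9] 0 ((711.193359375, 207.58973693847656), 34.49116516113281)
0.7 [416.9, 318.6, 71.6, 71.9] 0.012 ((705.6603393554688, 212.9365692138672), 33.021427154541016)
0.61 [325.6, 227.2, 80.5, 80.0] 0 ((610.9075317382812, 258.1523742675781), 33.364402770996094)
0.61 [325.6, 227.2, 80.5, 80.0] 0.012 ((609.6480102539062, 261.3445129394531), 31.942716598510742)
```

View pics/wrist9.png

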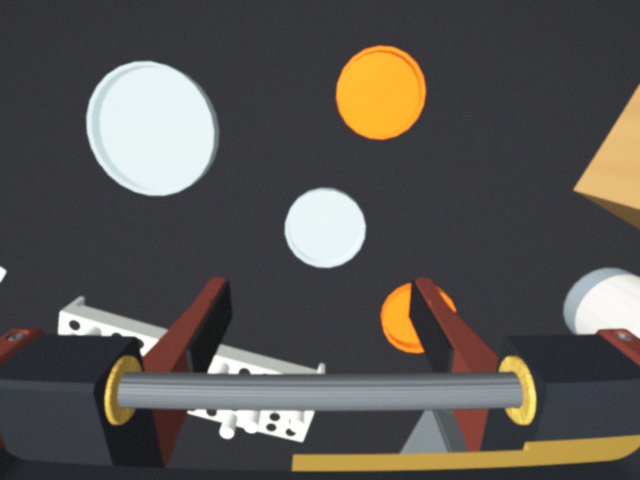

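View pics/z9t.png

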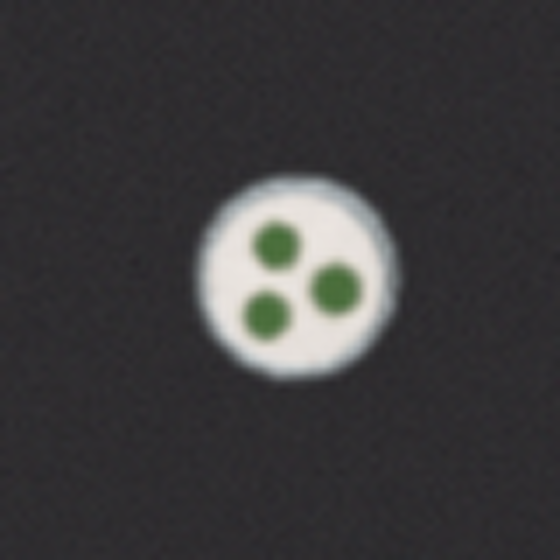

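View pics/z9s.png

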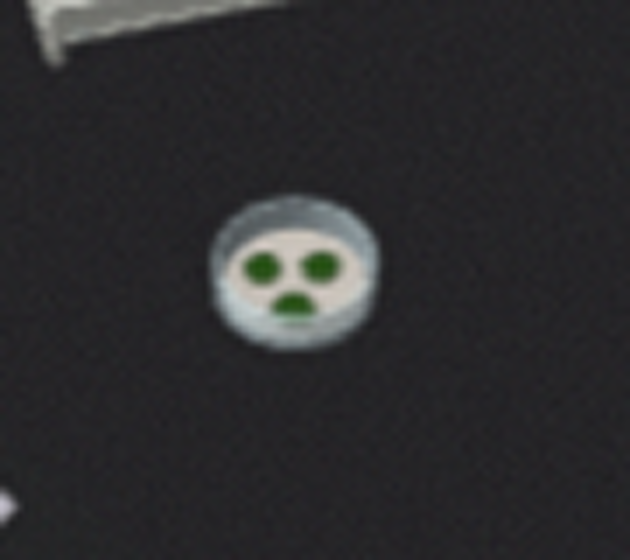

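The wrist view shows the small lid at (325,228), between the orange lids and the big one. The dish is now bare. I'll fit both as cylinders to their silhouettes.

```bash
cat >> h.py <<'E'
from scipy.optimize import minimize, least_squares
def cylmask_cent(p,x,y,r,h,z0=0):
    a=np.linspace(0,2*np.pi,60,endpoint=False)
    P=np.r_[np.c_[x+r*np.cos(a),y+r*np.sin(a),0*a+z0],np.c_[x+r*np.cos(a),y+r*np.sin(a),0*a+z0+h]]
    return cv2.convexHull(w2px(p,P).astype(np.float32))[:,0]
def fitcyl(p,center,half,r,h,g,z0=0,thr=None):
    u0,v0=center
    x0,y0=int(u0-half),int(v0-half)
    im=cv2.cvtColor(p["pixels"],cv2.COLOR_RGB2GRAY)[y0:y0+2*half,x0:x0+2*half]
    t,M=cv2.threshold(im,thr or 0,255,cv2.THRESH_BINARY+(0 if thr else cv2.THRESH_OTSU))
    n,lab,st,ce=cv2.connectedComponentsWithStats(M)
    k=1+np.argmax(st[1:,4]); c=max(cv2.findContours((lab==k).astype(np.uint8),cv2.RETR_EXTERNAL,cv2.CHAIN_APPROX_NONE)[0],key=len)
    hull=cv2.convexHull(c); m=cv2.moments(hull); tc=np.array([m["m10"]/m["m00"]+x0,m["m01"]/m["m00"]+y0])
    def f(q):
        hh=cylmask_cent(p,q[0],q[1],r,h,z0); mm=cv2.moments(hh); return np.array([mm["m10"]/mm["m00"],mm["m01"]/mm["m00"]])-tc
    s=least_squares(f,g,diff_step=1e-3)
    ar=cv2.contourArea(cylmask_cent(p,*s.x,r,h,z0))
    return s.x*1000, tc, m["m00"], ar
E
python3 - <<'E'
from h import *
np.set_printoptions(precision=2,suppress=True)
L=lambda n:pickle.load(open(n+".pkl","rb"))
print("dish top",fitcyl(L("top9"),(362,239),25,.027,.016,(.494,-.06),thr=80))
print("dish side",fitcyl(L("side9"),(332,264),18,.027,.016,(.494,-.06),thr=60))
print("lid top0",fitcyl(L("top0"),(198,187),25,.031,.012,(.609,.257),thr=90))
print("lid side0",fitcyl(L("side0"),(347,171),17,.031,.012,(.609,.257),thr=75))
print("lid wrist9",fitcyl(L("wrist9"),(325,228),52,.031,.012,(.609,.257),thr=120))
print("dish wrist8",fitcyl(L("wrist8"),(541,268),42,.027,.016,(.494,-.06),thr=75))
o=robot.get_obs();print(o["position"]*1000,o["tool_rot"])
E
```

```text
dish top (array([495.62, -59.67]), array([361.82, 239.07]), 654.0, 639.7334526735358)
dish side (array([496.23, -58.42]), array([331.57, 263.49]), 418.5, 423.7241042072419)
lid top0 (array([610.04, 260.55]), array([197.51, 186.93]), 808.0, 818.9573504505679)
lid side0 (array([611.1 , 261.48]), array([346.95, 170.48]), 311.5, 332.8065713196993)
lid wrist9 (array([610.65, 259.94]), array([324.56, 227.67]), 5086.0, 5109.115909490734)
dish wrist8 (array([495.33, -59.41]), array([541.07, 267.49]), 2925.5, 2997.031303294003)
[609.56 256.13 121.94] [ 0.57  0.82 -0.   -0.  ]
```

Emit:
apply_moves(commands=[{"jaw": 1, "slide": [0.005, 0.021, -0.08], "twist": [0, 0, 0]}, {"jaw": 1, "slide": [0.005, 0.021, -0.18], "twist": [0, 0, 0]}, {"jaw": 1, "slide": [0.005, 0.021, -0.28], "twist": [0, 0, 0]}, {"jaw": 1, "slide": [0.005, 0.021, -0.37], "twist": [0, 0, 0]}, {"jaw": 1, "slide": [0.005, 0.021, -0.44], "twist": [0, 0, 0]}, {"jaw": 1, "slide": [0.005, 0.021, -0.48], "twist": [0, 0, 0]}, {"jaw": 1, "slide": [0.005, 0.021, -0.485], "twist": [0, 0, 0]}, {"jaw": 1, "slide": [0.005, 0.021, -0.485], "twist": [0, 0, 0]}, {"jaw": 1, "slide": [0.005, 0.021, -0.485], "twist": [0, 0, 0]}])

```text
t: 14.63
position: [0.6113, 0.2605, 0.0266]
tool_rot: [0.573, 0.819, 0.001, -0.001]
wrist_force: [0.6, -0.4, -0.4]
width: 0.0881
```

```bash
python3 - <<'E'
from h import *
np.set_printoptions(precision=4,suppress=True)
for i in range(2): p=robot.capture("wrist")
save(p,"wrist10");o=robot.get_obs();print(o["t"],o["position"],o["tool_rot"],o["wrist_force"],o["width"])
E
```

```text
14.7333 [0.6114 0.2606 0.0267] [ 0.5734  0.8193  0.0011 -0.001 ] [0.3745 0.0905 0.0981] 0.0877866315857367
```

View pics/wrist10.png

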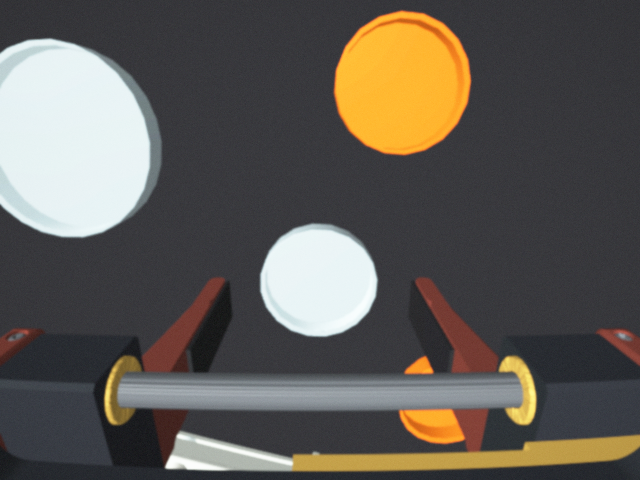

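Centred laterally (lid at (319,280)). I'll lower around it and close softly.

Emit:
apply_moves(commands=[{"jaw": 1, "slide": [0, 0, -0.03], "twist": [0, 0, 0]}, {"jaw": 1, "slide": [0, 0, -0.06], "twist": [0, 0, 0]}, {"jaw": 1, "slide": [0, 0, -0.09], "twist": [0, 0, 0]}, {"jaw": 1, "slide": [0, 0, -0.107], "twist": [0, 0, 0]}, {"jaw": 1, "slide": [0, 0, -0.115], "twist": [0, 0, 0]}, {"jaw": 1, "slide": [0, 0, -0.115], "twist": [0, 0, 0]}, {"jaw": 0.88, "slide": [0, 0, -0.115], "twist": [0, 0, 0]}, {"jaw": 0.8, "slide": [0, 0, -0.115], "twist": [0, 0, 0]}, {"jaw": 0.76, "slide": [0, 0, -0.115], "twist": [0, 0, 0]}, {"jaw": 0.73, "slide": [0, 0, -0.115], "twist": [0, 0, 0]}, {"jaw": 0.7, "slide": [0, 0, -0.115], "twist": [0, 0, 0]}, {"jaw": 0.68, "slide": [0, 0, -0.115], "twist": [0, 0, 0]}], newtons=12)

```text
t: 15.73
position: [0.6115, 0.2607, 0.004]
tool_rot: [0.573, 0.819, 0.001, -0.001]
wrist_force: [0.3, -0.2, 0.6]
width: 0.0615
```

Emit:
apply_moves(commands=[{"jaw": 0.6, "slide": [0, 0, 0], "twist": [0, 0, 0]}, {"jaw": 0.5, "slide": [0, 0, 0], "twist": [0, 0, 0]}, {"jaw": 0.5, "slide": [0, 0, 0], "twist": [0, 0, 0]}, {"jaw": 0.5, "slide": [0, 0, 0], "twist": [0, 0, 0]}], newtons=15)

```text
t: 16.07
position: [0.6115, 0.2606, 0.004]
tool_rot: [0.573, 0.819, 0.001, -0.001]
wrist_force: [0.0, -0.5, -0.4]
width: 0.0611
```

```bash
python3 - <<'E'
from h import *
np.set_printoptions(precision=4,suppress=True)
for i in range(2): p=robot.capture("wrist")
save(p,"wrist11");pickle.dump(p,open("wrist11.pkl","wb"));o=robot.get_obs();print(o["t"],o["position"],o["tool_rot"],o["wrist_force"],o["width"])
print(fitcyl(p,(319,300),75,.031,.012,(.611,.260),thr=120))
E
```

```text
16.1667 [0.6115 0.2607 0.004 ] [ 0.5734  0.8193  0.0012 -0.0009] [-0.5949  0.1212 -0.1793] 0.061442897880197925
(array([611.2152, 260.4633]), array([319.4959, 299.5947]), 12886.0, 13238.21217116504)
```

View pics/wrist11.png

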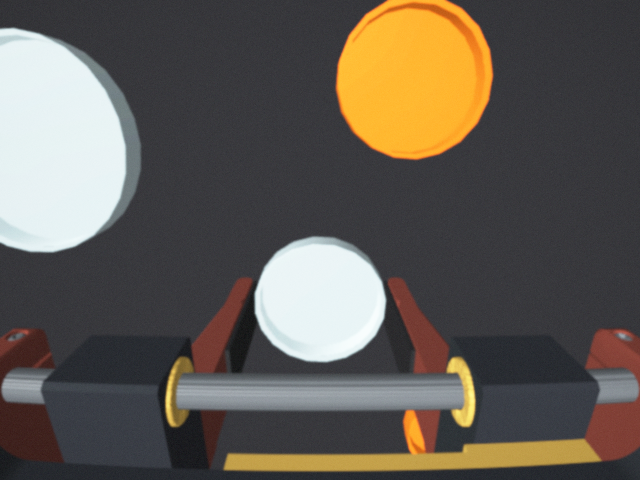

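Gripped at 61.4 mm, with the lid centre within 0.5 mm of the TCP. Lifting.

Emit:
apply_moves(commands=[{"jaw": 0.5, "slide": [0, 0, 0.01], "twist": [0, 0, 0]}, {"jaw": 0.5, "slide": [0, 0, 0.04], "twist": [0, 0, 0]}, {"jaw": 0.5, "slide": [0, 0, 0.09], "twist": [0, 0, 0]}, {"jaw": 0.5, "slide": [0, 0, 0.16], "twist": [0, 0, 0]}, {"jaw": 0.5, "slide": [0, 0, 0.25], "twist": [0, 0, 0]}, {"jaw": 0.5, "slide": [0, 0, 0.34], "twist": [0, 0, 0]}, {"jaw": 0.5, "slide": [0, 0, 0.43], "twist": [0, 0, 0]}, {"jaw": 0.5, "slide": [0, 0, 0.51], "twist": [0, 0, 0]}, {"jaw": 0.5, "slide": [0, 0, 0.56], "twist": [0, 0, 0]}, {"jaw": 0.5, "slide": [0, 0, 0.58], "twist": [0, 0, 0]}, {"jaw": 0.5, "slide": [0, 0, 0.58], "twist": [0, 0, 0]}])

```text
t: 17.08
position: [0.6122, 0.2609, 0.1222]
tool_rot: [0.573, 0.819, 0.002, 0.0]
wrist_force: [0.8, -0.2, -0.5]
width: 0.061
```

```bash
python3 - <<'E'
from h import *
np.set_printoptions(precision=4,suppress=True)
for i in range(3): p=robot.capture("wrist")
save(p,"wrist12");pickle.dump(p,open("wrist12.pkl","wb"));o=robot.get_obs();print(o["t"],o["position"],o["tool_rot"],o["wrist_force"],o["width"])
print(fitcyl(p,(319,300),75,.031,.012,(.611,.260),z0=o["position"][2]-.004,thr=120))
E
```

```text
17.2333 [0.611  0.2605 0.1187] [ 0.5734  0.8193  0.0004 -0.0015] [-0.4466  0.4261 -1.3249] 0.06139829937976593
(array([612.7536, 259.4936]), array([322.3907, 301.6294]), 13556.5, 13068.79549548868)
```

View pics/wrist12.png

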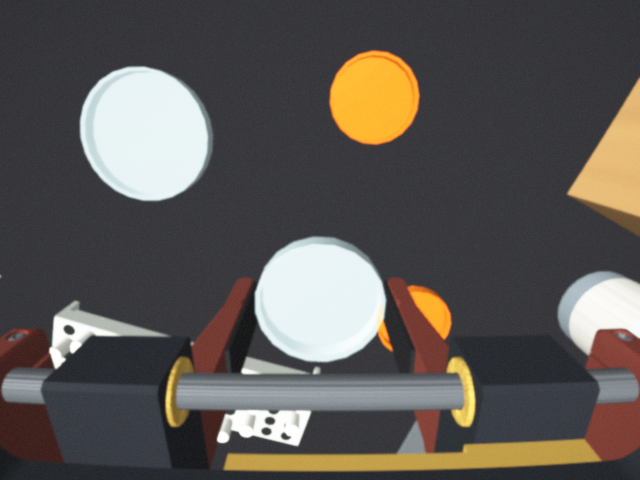

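The lid hangs level at the same wrist pixels as before the lift. I'll carry it over the rack at 115 mm.

Emit:
apply_moves(commands=[{"jaw": 0.5, "slide": [-0.01, -0.03, 0], "twist": [0, 0, 0]}, {"jaw": 0.5, "slide": [-0.03, -0.08, 0], "twist": [0, 0, 0]}, {"jaw": 0.5, "slide": [-0.05, -0.15, 0], "twist": [0, 0, 0]}, {"jaw": 0.5, "slide": [-0.08, -0.23, 0], "twist": [0, 0, 0]}, {"jaw": 0.5, "slide": [-0.11, -0.31, 0], "twist": [0, 0, 0]}, {"jaw": 0.5, "slide": [-0.14, -0.39, 0], "twist": [0, 0, 0]}, {"jaw": 0.5, "slide": [-0.17, -0.47, 0], "twist": [0, 0, 0]}, {"jaw": 0.5, "slide": [-0.2, -0.55, 0], "twist": [0, 0, 0]}, {"jaw": 0.5, "slide": [-0.23, -0.63, 0], "twist": [0, 0, 0]}, {"jaw": 0.5, "slide": [-0.25, -0.7, 0], "twist": [0, 0, 0]}, {"jaw": 0.5, "slide": [-0.27, -0.75, 0], "twist": [0, 0, 0]}, {"jaw": 0.5, "slide": [-0.28, -0.78, 0], "twist": [0, 0, 0]}])

```text
t: 18.23
position: [0.5544, 0.1029, 0.1185]
tool_rot: [0.574, 0.819, 0.0, -0.002]
wrist_force: [-0.8, -0.2, -0.4]
width: 0.0614
```

Emit:
apply_moves(commands=[{"jaw": 0.5, "slide": [-0.01, -0.03, 0], "twist": [0, 0, 0]}, {"jaw": 0.5, "slide": [-0.03, -0.08, 0], "twist": [0, 0, 0]}, {"jaw": 0.5, "slide": [-0.05, -0.15, 0], "twist": [0, 0, 0]}, {"jaw": 0.5, "slide": [-0.08, -0.23, 0], "twist": [0, 0, 0]}, {"jaw": 0.5, "slide": [-0.11, -0.31, 0], "twist": [0, 0, 0]}, {"jaw": 0.5, "slide": [-0.14, -0.39, 0], "twist": [0, 0, 0]}, {"jaw": 0.5, "slide": [-0.17, -0.47, 0], "twist": [0, 0, 0]}, {"jaw": 0.5, "slide": [-0.2, -0.55, 0], "twist": [0, 0, 0]}, {"jaw": 0.5, "slide": [-0.23, -0.63, 0], "twist": [0, 0, 0]}, {"jaw": 0.5, "slide": [-0.25, -0.7, 0], "twist": [0, 0, 0]}, {"jaw": 0.5, "slide": [-0.27, -0.75, 0], "twist": [0, 0, 0]}, {"jaw": 0.5, "slide": [-0.28, -0.78, 0], "twist": [0, 0, 0]}])

```text
t: 19.23
position: [0.4978, -0.0545, 0.1185]
tool_rot: [0.574, 0.819, 0.0, -0.001]
wrist_force: [0.3, 0.6, -0.8]
width: 0.0615
```

```bash
python3 - <<'E'
from h import *
np.set_printoptions(precision=4,suppress=True)
for c in ["side","top","wrist"]:
    p=robot.capture(c);save(p,c+"13");pickle.dump(p,open(c+"13.pkl","wb"))
robot.capture("top");o=robot.get_obs();print(o["t"],o["position"],o["tool_rot"],o["wrist_force"],o["width"])
s=pickle.load(open("side13.pkl","rb"));np.set_printoptions(precision=2)
print("dish side",fitcyl(s,(332,264),18,.027,.016,(.494,-.06),thr=60))
E
```

```text
19.4333 [ 0.4985 -0.0529  0.1185] [ 0.5739  0.8189  0.0003 -0.0016] [-0.0399 -0.0556 -0.4749] 0.06114061359201777
dish side (array([496.54, -58.48]), array([331.71, 263.49]), 423.5, 423.7233672749717)
```

View pics/wrist13.png

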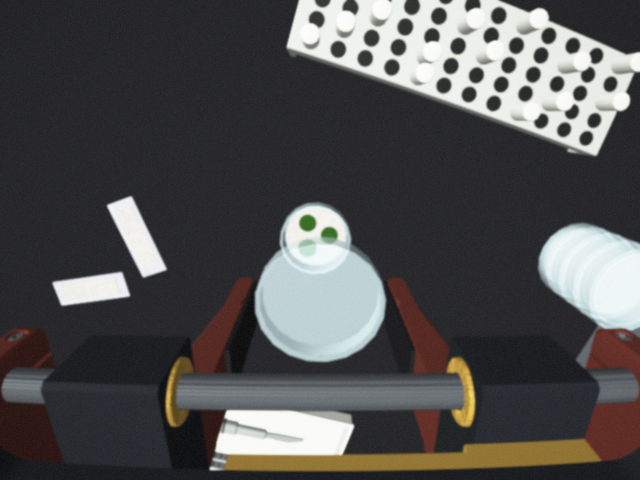

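View pics/side13.png

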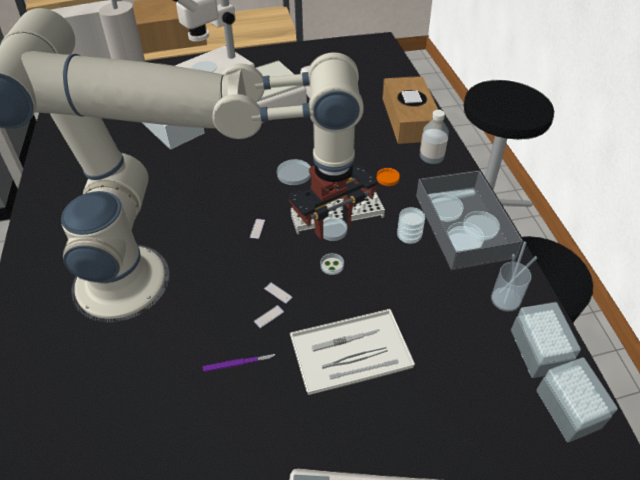

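Emit:
apply_moves(commands=[{"jaw": 0.5, "slide": [-0.006, -0.015, -0.02], "twist": [0, 0, 0]}, {"jaw": 0.5, "slide": [-0.0125, -0.03, -0.06], "twist": [0, 0, 0]}, {"jaw": 0.5, "slide": [-0.0125, -0.03, -0.12], "twist": [0, 0, 0]}, {"jaw": 0.5, "slide": [-0.0125, -0.03, -0.18], "twist": [0, 0, 0]}, {"jaw": 0.5, "slide": [-0.0125, -0.03, -0.24], "twist": [0, 0, 0]}, {"jaw": 0.5, "slide": [-0.0125, -0.03, -0.29], "twist": [0, 0, 0]}, {"jaw": 0.5, "slide": [-0.0125, -0.03, -0.32], "twist": [0, 0, 0]}, {"jaw": 0.5, "slide": [-0.0125, -0.03, -0.34], "twist": [0, 0, 0]}, {"jaw": 0.5, "slide": [-0.0125, -0.03, -0.34], "twist": [0, 0, 0]}, {"jaw": 0.5, "slide": [-0.0125, -0.03, -0.34], "twist": [0, 0, 0]}])

```text
t: 20.27
position: [0.4961, -0.0588, 0.0506]
tool_rot: [0.574, 0.819, 0.0, -0.002]
wrist_force: [0.3, -0.2, -0.3]
width: 0.0613
```

```bash
python3 - <<'E'
from h import *
np.set_printoptions(precision=4,suppress=True)
for c in ["side","wrist","wrist"]:
    p=robot.capture(c);save(p,c+"14");pickle.dump(p,open(c+"14.pkl","wb"))
o=robot.get_obs();print(o["t"],o["position"],o["tool_rot"],o["wrist_force"],o["width"])
E
```

```text
20.4167 [ 0.4965 -0.0589  0.0514] [ 0.5739  0.8189  0.0007 -0.0009] [ 0.7572  0.1444 -0.1944] 0.06119107453433053
```

View pics/wrist14.png

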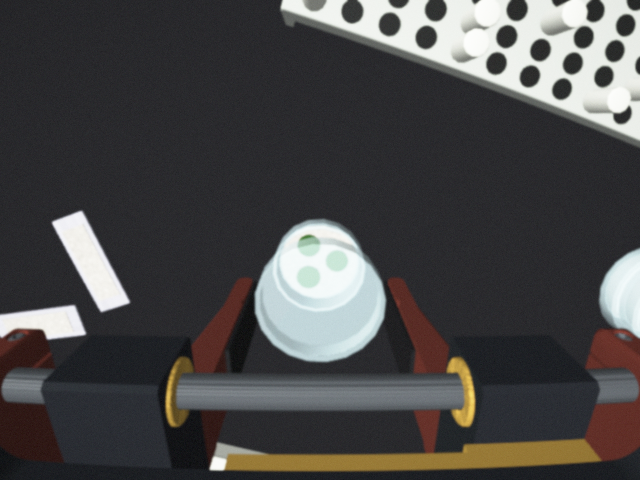

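Emit:
apply_moves(commands=[{"jaw": 0.5, "slide": [-0.002, 0, -0.015], "twist": [0, 0, 0]}, {"jaw": 0.5, "slide": [-0.002, 0, -0.035], "twist": [0, 0, 0]}, {"jaw": 0.5, "slide": [-0.002, 0, -0.06], "twist": [0, 0, 0]}, {"jaw": 0.5, "slide": [-0.002, 0, -0.08], "twist": [0, 0, 0]}, {"jaw": 0.5, "slide": [-0.002, 0, -0.095], "twist": [0, 0, 0]}, {"jaw": 0.5, "slide": [-0.002, 0, -0.103], "twist": [0, 0, 0]}, {"jaw": 0.5, "slide": [-0.002, 0, -0.107], "twist": [0, 0, 0]}, {"jaw": 0.5, "slide": [-0.002, 0, -0.107], "twist": [0, 0, 0]}, {"jaw": 0.5, "slide": [-0.002, 0, -0.107], "twist": [0, 0, 0]}, {"jaw": 0.5, "slide": [-0.002, 0, -0.107], "twist": [0, 0, 0]}])

```text
t: 21.25
position: [0.4963, -0.059, 0.0302]
tool_rot: [0.574, 0.819, 0.001, -0.001]
wrist_force: [-0.3, -0.4, 0.4]
width: 0.0615
```

```bash
python3 - <<'E'
from h import *
np.set_printoptions(precision=4,suppress=True)
for c in ["side","top","wrist","wrist"]:
    p=robot.capture(c);save(p,c+"15");pickle.dump(p,open(c+"15.pkl","wb"))
o=robot.get_obs();print(o["t"],o["position"],o["tool_rot"],o["wrist_force"],o["width"],o["qvel"])
# overlay: dish at estimate (cyan), lid at z=.026 (red)
def ov(n,box,f,out):
    p=pickle.load(open(n+".pkl","rb"));im=p["pixels"][:,:,::-1].copy();x0,x1,y0,y1=box
    im=cv2.resize(im[y0:y1,x0:x1],None,fx=f,fy=f,interpolation=cv2.INTER_CUBIC)
    raw=im.copy()
    for (x,y,r,h,z,c) in [(.4958,-.0592,.027,.016,0,(255,255,0)),(.4958,-.0592,.031,.012,.026,(0,0,255))]:
        H=(cylmask_cent(p,x,y,r,h,z)-[x0,y0]+.5)*f
        cv2.polylines(im,[H.astype(int)],True,c,1)
    cv2.imwrite(f"pics/{out}.png",np.hstack([raw,im]))
ov("wrist15",(240,400,200,380),2.4,"ow15")
ov("side15",(295,375,215,295),5,"os15")
E
```

```text
21.45 [ 0.4962 -0.059   0.0301] [ 0.5739  0.8189  0.0007 -0.0008] [ 0.043  -0.3849  0.8532] 0.06110909045566597 [-0.0001  0.001   0.0001 -0.0007 -0.0015  0.0003]
```

View pics/ow15.png

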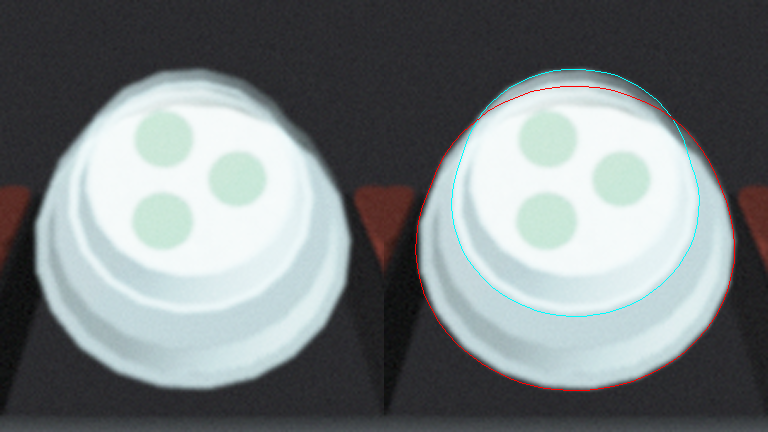

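View pics/os15.png

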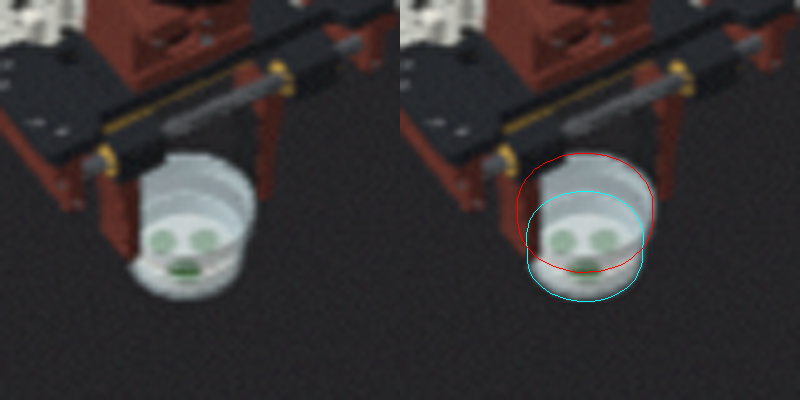

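View pics/top15.png

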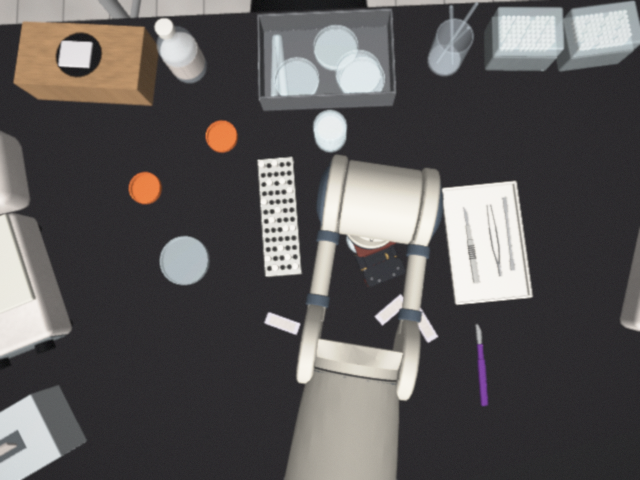

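The lid and dish outlines agree with the predicted ones (lid underside at z = 26 mm, dish rim at 16 mm, concentric) in the wrist view, and in the side view as far as the fingers leave them visible. The arm is still, and the scalpel still lies in the tray at (472,245). Handing in.

```bash
python3 - <<'E'
from rig import robot
print(robot.close_job(), robot.get_obs()["t"])
E
```

```text
the job is handed in; nothing more can be done
the job is handed in; nothing more can be done
```

I moved the scalpel into the tray, and the small lid is now held over the dish as asked. The job was handed in at about 21.5 s of the 64 s allowed.

- **Scalpel:** I lifted it straight up off the dish and laid it flat in the free half of the tray. I set it to the angle measured for the forceps (about 5.4°), with its blade pointing the same way as their points. The last pictures show it lying flat and parallel, but I did not re-measure its angle after letting go.
- **Lid:** I picked up the small clear lid and carried it over the rack about 115 mm above the bench. It is held at 15 N, with its underside about 26 mm above the bench, so about 1 cm above the dish's rim.
- **Last checks:**
  - The arm was still and the wrist force was about zero.
  - The tool was tilted by about 0.15°.
  - In the wrist view, the lid and dish outlines matched the predicted concentric ones to about 1 mm. In the side view the fingers hide part of both, but what shows agrees.
- **Dish:** Its measured position stayed the same to within about 0.5 mm between the scalpel being removed and the lid coming down.
- **Other things:** The rack, stack, large lid, forceps and spatula look unmoved in the top picture, though I did not measure them again.

No check failed. The camera views differed by 1–2 mm on the dish and lid positions, and I used a middle value.

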